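# Stand the dried hoof pick and lint roller in the cups inside the cabinet door

## Task

The rinsed hoof pick and lint roller have dried in the draining stand and belong in the small two-door cabinet. Open the right-hand door first (as the robot faces it), which is held by a catch and laps over the edge of the left one, then the left-hand door, and leave both standing wide open, about square to the front. Stand the two tools upright, handle end down, one in each of the two steel cups on the inside of the left-hand door, lowering each to the bottom of its cup before letting go, and leave the mug, the pod tub and the boot brush where they are.

Things in the scene. Friction and masses are not known exactly. Their poses are not given: they have to be found in the camera images.
- cabinet: white counter-top cabinet with a wooden top board, 384 mm wide (y), 215 mm deep (x), 228 mm high, fixed; origin on the counter at the middle of its front; x points into the cabinet, z up. Doors: 16 mm thick, from z = 20 to 214 mm, outer face at x = 0; the top board (z 216 to 228 mm) ends flush with the doors' outer face. The two doors meet at y = 0
- right_leaf (a joint): angle of the right-hand door (the one at the cabinet's -y), 0 shut, grows as its free edge swings out towards the robot, stop at 1.745. A sprung roller catch holds it shut: it lets go at a pull of about 6 to 10 N at the handle, after which the door moves freely with light friction and stays where it is left. A strip on its free edge laps 14 mm over the outside of the left-hand door
- left_leaf (a joint): angle of the left-hand door (at the cabinet's +y), 0 shut, grows as its free edge swings out towards the robot, stop at 1.745. No catch, light friction, stays where it is left; while the right-hand door is shut its strip lies over this door's edge, so that pulling here pushes against the caught right-hand door
- right_handle (a point): grip point on the right door's handle: an upright round steel bar 12 mm in diameter, its axis 42 mm out from the door's outer face and 148 mm from the hinge line. The point is on the bar's axis, 20 mm below its free upper end; the bar's upper post to the door is 31 mm below the point. Axes turn with the door: at 0 as the cabinet's; x points from the outer to the inner face
- left_handle (a point): grip point on the left door's handle, built like the right one's (axes of the left door)
- right_hinge (a point): point on the right door's upright hinge line, level with the handle's grip point
- left_hinge (a point): point on the left door's upright hinge line, level with the handle's grip point
- cup_hinge (a point): centre of the inner floor of the steel cup nearer the hinge, on the inner face of the left door (hidden while it is shut, turns with it). Cup: bore 42 mm, 80 mm deep from rim to floor, wall 3 mm, floor 46 mm above the counter; its axis is upright, 42 mm from the door's inner face, 72 mm from the hinge line. The door's upper edge is 168 mm above the cup floor. Site x points straight away from the door's inner face
- cup_edge (a point): centre of the inner floor of the other, equal cup, 74 mm from the first, nearer the door's free edge
- stand: draining stand, fixed: white tray 220 (x) x 100 (y) x 12 mm, above it a steel plate (top 82 mm above the counter) with two 34 mm holes at x = -42.5 and +42.5 mm; one tool stands in each hole, its foot on the tray 12 mm above the counter; which tool is in which hole varies. The open right-hand door stands between the stand and the cups. Origin under its centre, z up
- hoof_pick_mid (a point): hoof pick, 165 mm long, 0.13 kg, point half-way up on its axis (82.5 mm above its foot). z points from foot to head. Red round handle 26 mm in diameter up to 97 mm from the foot, flat foot; then a round steel shank 10 mm thick on the axis up to 150 mm; at the top the 10 mm thick hook goes out to 45 mm from the axis along x (x,z plane)
- hoof_pick_foot (a point): centre of the hoof pick's flat foot, same axes. In the stand the hook points about to the stand's -y (up to 0.4 rad off). The hook reaches farther than the 42 mm from a cup's axis to the door, so in a cup it must not point at the door
- lint_roller_mid (a point): lint roller, 165 mm long, 0.12 kg, point half-way up on its axis. z points from foot to head. Blue round handle 26 mm in diameter up to 84 mm, flat foot; above it a white roller 38 mm in diameter (end flanges 40 mm) up to 165 mm
- lint_roller_foot (a point): centre of the lint roller's flat foot, same axes
- mug: bystander: tan mug of clothespins, 82 mm in diameter, 125 mm high with the pins, origin under its centre, handle at +y
- pod_tub: bystander: orange tub with white lid, 106 (x) x 136 (y) x 127 mm, origin under its centre
- boot_brush: bystander: wooden boot brush lying bristles down, 200 (x) x 50 x 48 mm, origin under its centre
Things that resemble listed ones, but are neither listed nor needed, are in the scene too. What is shaped like the part that bears lint_roller_mid but purple is not meant.

How it is judged (in metres and radians):
On the way, in this order (a step that is already met when the one before it is completed fails the run):
1. the right-hand door is wide open (value of joint right_leaf above 1.3 rad), for 0.1 s.
2. the left-hand door is wide open (value of joint left_leaf above 1.3 rad), for 0.1 s.
3. one tool stands in a cup of the left-hand door ((((horizontal distance between hoof_pick_foot and cup_hinge below 0.016 m and z of hoof_pick_foot in the frame of cup_hinge below 0.012 m and angle between hoof_pick_mid's own z axis and vertical below 0.26 rad) or (horizontal distance between hoof_pick_foot and cup_edge below 0.016 m and z of hoof_pick_foot in the frame of cup_edge below 0.012 m and angle between hoof_pick_mid's own z axis and vertical below 0.26 rad)) or ((horizontal distance between lint_roller_foot and cup_hinge below 0.016 m and z of lint_roller_foot in the frame of cup_hinge below 0.012 m and angle between lint_roller_mid's own z axis and vertical below 0.26 rad) or (horizontal distance between lint_roller_foot and cup_edge below 0.016 m and z of lint_roller_foot in the frame of cup_edge below 0.012 m and angle between lint_roller_mid's own z axis and vertical below 0.26 rad)))), for 0.2 s.
4. both tools stand in the cups (((horizontal distance between hoof_pick_foot and cup_hinge below 0.016 m and z of hoof_pick_foot in the frame of cup_hinge below 0.012 m and angle between hoof_pick_mid's own z axis and vertical below 0.26 rad) or (horizontal distance between hoof_pick_foot and cup_edge below 0.016 m and z of hoof_pick_foot in the frame of cup_edge below 0.012 m and angle between hoof_pick_mid's own z axis and vertical below 0.26 rad)) and ((horizontal distance between lint_roller_foot and cup_hinge below 0.016 m and z of lint_roller_foot in the frame of cup_hinge below 0.012 m and angle between lint_roller_mid's own z axis and vertical below 0.26 rad) or (horizontal distance between lint_roller_foot and cup_edge below 0.016 m and z of lint_roller_foot in the frame of cup_edge below 0.012 m and angle between lint_roller_mid's own z axis and vertical below 0.26 rad))), for 0.2 s.
At the end, for the whole second after the job is handed in: Both doors stand open by at least 1.3 rad (75 degrees); hoof pick and lint roller each stand handle down in a cup of the left-hand door, one in each: foot centre within 16 mm of the cup's axis and 12 mm of its floor, tilted less than 15 degrees from upright, at rest and released (all of step 4 and value of joint each of right_leaf, left_leaf above 1.3 rad and linear speed of each of hoof_pick, lint_roller below 0.03 m/s); the robot touches nothing.
It fails at once if hoof pick let go more than 30 mm above the floor of its cup ((horizontal distance between hoof_pick_foot and cup_hinge below 0.02 m and z of hoof_pick_foot in the frame of cup_hinge above 0.03 m and contact force between hoof_pick and the fingers below 0.02 N) or (horizontal distance between hoof_pick_foot and cup_edge below 0.02 m and z of hoof_pick_foot in the frame of cup_edge above 0.03 m and contact force between hoof_pick and the fingers below 0.02 N)).
It fails at once if lint roller let go more than 30 mm above the floor of its cup ((horizontal distance between lint_roller_foot and cup_hinge below 0.02 m and z of lint_roller_foot in the frame of cup_hinge above 0.03 m and contact force between lint_roller and the fingers below 0.02 N) or (horizontal distance between lint_roller_foot and cup_edge below 0.02 m and z of lint_roller_foot in the frame of cup_edge above 0.03 m and contact force between lint_roller and the fingers below 0.02 N)).
It fails at once if mug shifted by more than 30 mm (distance of mug from where it was at the start of the episode above 0.03 m).
It fails at once if pod tub shifted by more than 30 mm (distance of pod_tub from where it was at the start of the episode above 0.03 m).
It fails at once if boot brush shifted by more than 30 mm (distance of boot_brush from where it was at the start of the episode above 0.03 m).
It also fails if it takes over 72 s, if anything falls off the work surface, if the arm or the gripper's body presses on something with over 40 N, if the wrist force passes 120 N, or if a joint passes its speed limit or range.

## Robot

A 6-joint arm with a two-finger parallel gripper is mounted at the origin on the work surface. World frame = base frame: x ahead of the robot, y to its left, z up, the work surface at z = 0. Lengths are in mm, angles in rad, forces in N, time in s.
With the tool pointing down it reaches from about 400 to 925 mm from the base axis. Payload 12.5 kg.
Tool frame: the origin (TCP) lies on the centre line of the jaws, within the pads' length; the fingertips stand 11 mm ahead of it and the grasp point (between the pads) lies 8 mm behind it; x points along the fingers, y is the direction in which the jaws open and shut, and the axes are right-handed (so a half turn about x gives the same grasp; the last joint's range is limited). The gripper opens to 95 mm and grips with 3 to 60 N. Pads are 20 mm wide; open, the fingers measure 119 mm over their backs; the gripper's body (75 mm by 180 mm) begins 59 mm behind the grasp point.
Start: joints at [1.073, 0.491, 1.559, -0, 1.092, -0.106], TCP at [238.643, 577.664, 225.661] pointing down, gripper open.
Joint ranges: [-3.1, 3.1], [-0.84, 2.19], [0.05, 2.79], [-1.13, 4.28], [0.06, 2.93], [-2.69, 2.69]. Speed limits (rad/s): [2.22, 2.22, 2.79, 3.14, 3.14, 3.14].

## Interface

Orientations are given as a unit quaternion [x, y, z, w].
In Python, from workcell import sense, read_camera, job_done, models gives the robot as it stands. The module is installed in compiled form; this text tells all that it offers.
- The arm moves only by the tool jog_arm, never from a script. Its argument "commands" is text: rows parted by semicolons, each of 7 numbers parted by spaces: the closure, from -1 (fully open) to 1 (shut), then the shift along the tool's x, y, z in mm, then the turn, a rotation vector about the tool's x, y, z in degrees. In form: gripper tx ty tz rx ry rz; .... A call has exactly 10 rows; each row shifts and turns the commanded pose from where the row before left it, along the tool's axes as they then stand; what a row does not reach is not made up. A row lasts 1/12 s, in which the tool goes at most 41.7 mm and 7.16 degrees, less where a joint would pass 70% of its speed; a pose out of reach is approached as far as the arm can. A call with a gripper value outside its range is refused whole. The fingers move at their own pace and stop on an object; "newtons" is the grip in N (left out, the last holds). Time passes only in rows, so rows that do not move let the fingers close, or fill a call up. It gives the time, the measured TCP pose, the force and the opening at its end, in the units of the state.
- sense(): the state, without advancing time (a new reading comes with each control period).
- read_camera(name): name is "scene" or "side" or "wrist"; returns a dict with "pixels" (420x560x3 uint8, blue, green, red), "depth" (420x560 float32, mm along the optical axis (not along the pixel's ray), 0 where there is no reading), "fx", "fy", "cx", "cy" (pixels), "origin" and "rotation" of the camera in the world; the wrist camera has in their place "T_tool_cam" (4x4, takes a point from camera to tool coordinates, whose origin is the TCP and whose axes are the tool frame's). Camera axes: x right, y up, looking along -z (the intrinsics and any distortion apply to the point x, -y, -z); pixel columns grow to the right and rows downward; lengths in mm; the calibration is good to about 2 mm. The wrist camera is an equidistant fisheye: a pixel r from the principal point sees the ray r / f radians off the axis. A picture is of the moment at which its call begins: read the wrist's pose just before it.
- job_done(): hands the job in, once; it reports no verdict.
Trained networks look in a picture, given as the dict that the camera call returned (one of the last four; its "shot" number tells which), for a name from the list of things; names that differ only in an ending like _2 or _b are one class to them, and where a whole thing is asked for, a point or a joint stands for the part that bears it (a point fixed in the world has none). Each returns a list of dicts, best first, with "p" (0 to 1); they miss things now and then, are a little off and sometimes report something else, mostly with a low value. They report only what shows in the picture. A call takes as long as a camera call. They do not tell look-alikes from the thing itself.
- models.outline_of(query, picture): "pixels" (420x560 bool, what is visible of it) and "point" ([column, row] in pixels, amid what is visible of it).
The state is a dict: "t": time; "q": joint angles; "dq": joint speeds; "tau": joint torques, N m; "position": TCP position; "orientation": TCP orientation; "ft_force": force on the tool from outside, world axes, zero at the start; "torque": the same for the moment, N m; "gripper_width": opening from 0.0 (shut) to 1.0 (fully open).
Only numpy, scipy, OpenCV 4.12 (cv2) and the standard library are available. Lean on these libraries where they do the work, as an engineer would, in place of code of your own. Each camera call takes 0.05 s, during which the arm holds its last target.

## Working session

There is one attempt and no reset: what is moved stays moved. The work goes in short steps, Python scripts to look and compute and a tool call to move; the robot and the scene stay as the last step left them, time stands still between calls to the robot, and variables do not carry over. Pictures are saved under pics/ and viewed, and the job is handed in when it is done.

Besides the shell and the picture viewer there is one more tool, called after "Emit:" by a JSON object that holds its "name" and its "arguments", one argument or row to a line. jog_arm: Moves the arm, as the interface text tells. Its arguments: {"type":"object","properties":{"commands":{"type":"string"},"newtons":{"type":"number"}},"required":["commands"]}

```bash
mkdir -p pics; ls
cat > h.py <<'E'
import numpy as np, cv2
from scipy.spatial.transform import Rotation as R
from workcell import sense, read_camera, job_done, models
def world(p,u,v,d=None):
    if d is None: d=p["depth"][int(round(v)),int(round(u))]
    c=np.array([(u-p["cx"])/p["fx"]*d,-(v-p["cy"])/p["fy"]*d,-d])
    return np.array(p["origin"])+np.array(p["rotation"])@c
def cloud(p,mask):
    vs,us=np.nonzero(mask&(p["depth"]>0)); d=p["depth"][vs,us]
    c=np.stack([(us-p["cx"])/p["fx"]*d,-(vs-p["cy"])/p["fy"]*d,-d],1)
    return c@np.array(p["rotation"]).T+np.array(p["origin"])
E
python3 - <<'E'
from h import *
s=sense();print(s)
for n in("scene","side","wrist"):
    p=read_camera(n);cv2.imwrite(f"pics/{n}0.png",p["pixels"]);print(n,[ (k,p[k]) for k in p if k not in("pixels","depth")])
E
```

```text
pics
{'t': 0.0, 'q': array([ 1.07341187e+00,  4.91559682e-01,  1.55947675e+00, -1.46773366e-06,
        1.09168382e+00, -1.05633359e-01]), 'dq': array([ 1.65882898e-03,  1.31816778e-04, -1.39244002e-03, -2.63880270e-03,
       -1.08862123e-03, -9.66810172e-06]), 'tau': array([-1.11886304e-03, -6.12631202e+01, -2.58179140e+01,  6.92363572e-02,
        4.82474989e-02, -4.02597516e-05]), 'position': array([238.51262465, 577.43883325, 225.05226124]), 'orientation': array([ 0.13723987,  0.69370312, -0.13800151,  0.69346722]), 'ft_force': array([-0.64738588, -0.54357867, -0.22544571]), 'torque': array([ 0.02845892,  0.0025093 , -0.01585184]), 'gripper_width': 0.9999764714628082}
scene [('fx', 465.8142773439557), ('fy', 465.8142773439557), ('cx', 277.1061929521119), ('cy', 202.917442639799), ('origin', array([-205.02003634, -498.74712456, 1103.89330437])), ('rotation', array([ 0.33209578, -0.17996049, -0.44829228,  0.81016088])), ('shot', 1)]
side [('fx', 461.69195757846705), ('fy', 461.69195757846705), ('cx', 276.5794597444777), ('cy', 218.10606907913575), ('origin', array([ 109.5802132 ,  -97.79104109, 1632.94834362])), ('rotation', array([ 0.12097743, -0.0950832 , -0.61711543,  0.7716814 ])), ('shot', 2)]
wrist [('fx', 325.19226210127806), ('fy', 325.19226210127806), ('cx', 279.3271936940012), ('cy', 209.07703779535723), ('T_tool_cam', array([[-1.63634055e-04,  2.92986179e-01, -9.56116662e-01,
        -1.58364028e+02],
       [ 9.99999981e-01, -5.54854821e-05, -1.88147052e-04,
        -5.29243036e-01],
       [-1.08175080e-04, -9.56116675e-01, -2.92986164e-01,
        -8.24550204e+01],
       [ 0.00000000e+00,  0.00000000e+00,  0.00000000e+00,
         1.00000000e+00]])), ('shot', 3)]
```

View pics/scene0.png

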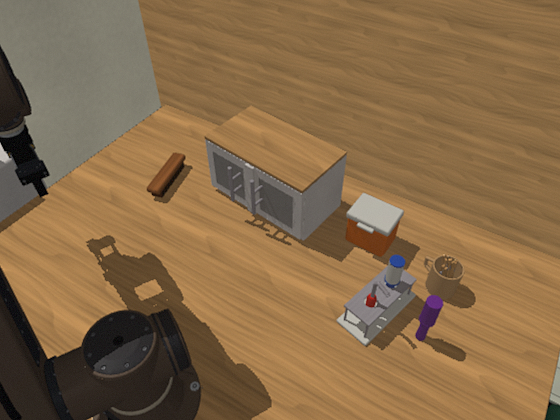

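View pics/side0.png

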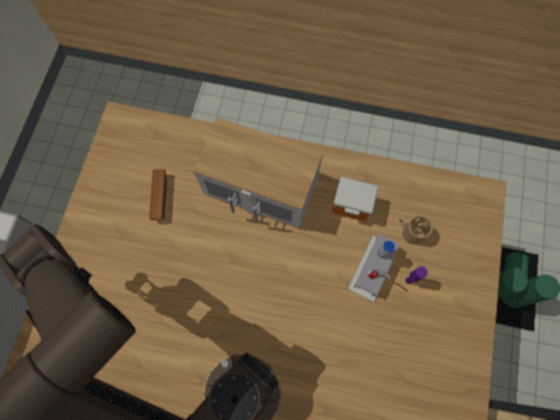

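View pics/wrist0.png

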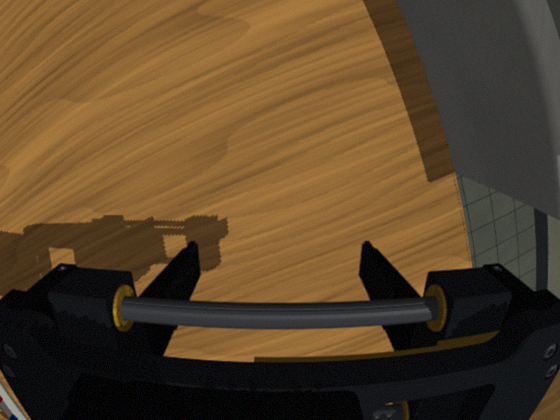

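```bash
cat >> h.py <<'E'
def Rq(p): return R.from_quat(p["rotation"]).as_matrix()
_w=world
def world(p,u,v,d=None):
    if d is None: d=p["depth"][int(round(v)),int(round(u))]
    c=np.array([(u-p["cx"])/p["fx"]*d,-(v-p["cy"])/p["fy"]*d,-d])
    return np.array(p["origin"])+Rq(p)@c
def cloud(p,mask):
    vs,us=np.nonzero(mask&(p["depth"]>0)); d=p["depth"][vs,us]
    c=np.stack([(us-p["cx"])/p["fx"]*d,-(vs-p["cy"])/p["fy"]*d,-d],1)
    return c@Rq(p).T+np.array(p["origin"])
def proj(p,X):
    c=(np.atleast_2d(X)-np.array(p["origin"]))@Rq(p)
    return np.stack([p["cx"]+p["fx"]*c[:,0]/-c[:,2],p["cy"]-p["fy"]*c[:,1]/-c[:,2]],1)
E
python3 - <<'E'
from h import *
import pickle
names="cabinet stand hoof_pick_mid lint_roller_mid right_handle left_handle mug pod_tub boot_brush right_leaf left_leaf".split()
P={}
for cam in("scene","side"):
    p=read_camera(cam);P[cam]=p
    im=p["pixels"].copy()
    for n in names:
        for o in models.outline_of(n,p)[:3]:
            X=cloud(p,o["pixels"])
            print(cam,n,round(o["p"],2),np.round(o["point"]),o["pixels"].sum(),np.round(np.median(X,0)) if len(X) else None, np.round(X.max(0)) if len(X) else None)
    if cam=="scene":
        cv2.imwrite("pics/crop0.png",cv2.resize(im[230:350,320:480],(800,600),interpolation=cv2.INTER_CUBIC))
        cv2.imwrite("pics/crop1.png",cv2.resize(im[100:245,190:360],(700,597),interpolation=cv2.INTER_CUBIC))
    else: cv2.imwrite("pics/crop2.png",cv2.resize(im[220:310,340:440],(660,594),interpolation=cv2.INTER_CUBIC))
pickle.dump(P,open("P.pkl","wb"))
E
```

```text
scene cabinet 0.77 [275. 171.] 12260 [654.  59. 213.] [1617. 1010.  234.]
scene stand 0.96 [376. 303.] 2839 [ 469. -366.   78.] [ 669. -285.  176.]
scene stand 0.43 [228. 172.] 1538 [635. 224. 133.] [651. 311. 215.]
scene hoof_pick_mid 0.49 [375. 292.] 228 [ 461. -353.  124.] [ 478. -338.  177.]
scene lint_roller_mid 0.68 [396. 272.] 476 [ 538. -371.  149.] [ 608. -344.  180.]
scene lint_roller_mid 0.62 [431. 317.] 622 [ 482. -488.  129.] [ 513. -469.  168.]
scene right_handle 0.59 [277. 202.] 2641 [607.  28. 130.] [638. 146. 216.]
scene left_handle 0.81 [229. 175.] 1724 [635. 223. 135.] [844. 498. 228.]
scene left_handle 0.34 [392. 267.] 441 [ 538. -371.  154.] [ 569. -350.  180.]
scene mug 0.58 [444. 273.] 1237 [ 648. -480.   69.] [ 726. -418.  126.]
scene mug 0.18 [231. 174.] 1665 [635. 225. 134.] [784. 440. 219.]
scene pod_tub 0.63 [370. 220.] 2541 [ 686. -248.  119.] [ 911. -127.  131.]
scene pod_tub 0.15 [394. 268.] 470 [ 538. -370.  153.] [ 720. -322.  180.]
scene boot_brush 0.88 [166. 173.] 870 [594. 455.  44.] [739. 556.  54.]
scene boot_brush 0.44 [374. 292.] 239 [ 462. -35
[... 593 characters left out ...]
5. -479.  157.] [ 554. -465.  174.]
side lint_roller_mid 0.56 [385. 249.] 207 [ 539. -362.  168.] [ 566. -347.  187.]
side right_handle 0.95 [273. 206.] 1069 [604.  40. 139.] [618. 138. 220.]
side left_handle 0.81 [220. 194.] 794 [631. 223. 138.] [646. 310. 221.]
side left_handle 0.51 [377. 272.] 103 [ 460. -349.  143.] [ 479. -335.  180.]
side mug 0.93 [417. 230.] 662 [ 665. -470.   70.] [ 718. -413.  129.]
side pod_tub 0.9 [355. 196.] 1483 [ 705. -238.  126.] [ 834. -169.  141.]
side pod_tub 0.52 [414. 229.] 676 [ 666. -471.   69.] [ 718. -413.  129.]
side boot_brush 0.85 [157. 196.] 769 [594. 463.  47.] [711. 512.  61.]
side left_leaf 0.64 [220. 191.] 828 [631. 224. 140.] [649. 310. 226.]
```

View pics/crop0.png

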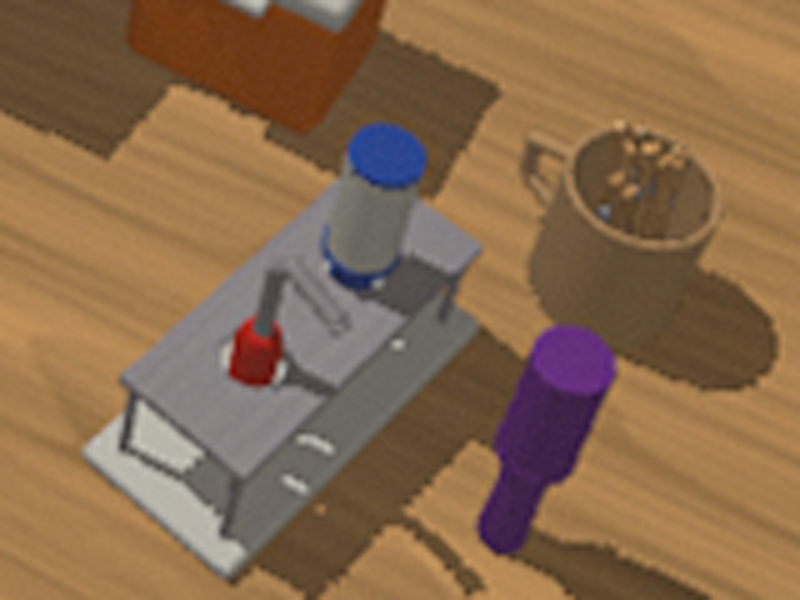

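View pics/crop1.png

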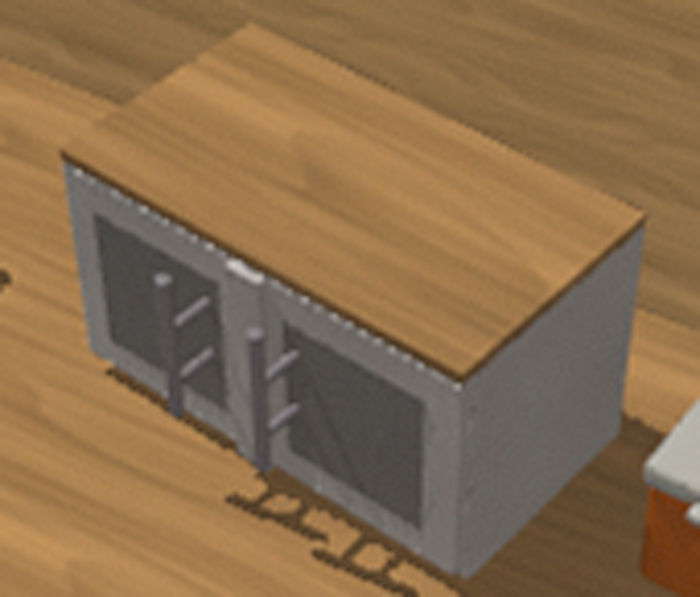

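View pics/crop2.png

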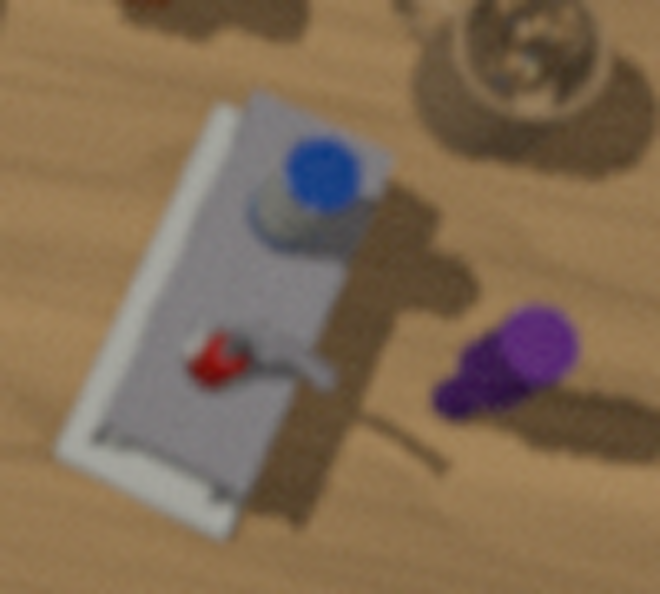

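Run:
```python
from h import *
import pickle
P=pickle.load(open("P.pkl","rb"))
for cam in P:
    p=P[cam]; m=np.ones((420,560),bool)
    X=np.full((420*560,3),np.nan); ok=(p["depth"]>0).ravel(); X[ok]=cloud(p,m)
    print(cam,"counter z",np.nanmedian(X.reshape(420,560,3)[240:300,180:300,2]))
    s=(X[:,2]>222)&(X[:,2]<240)&(X[:,0]>500)&(X[:,0]<1000)&(abs(X[:,1])<400)
    print(cam,"top z",np.median(X[s,2]),s.sum(), cv2.minAreaRect(X[s,:2].astype(np.float32)), np.round(cv2.boxPoints(cv2.minAreaRect(X[s,:2].astype(np.float32)))))
    # stand plate
    s=(abs(X[:,2]-82)<5)&(X[:,0]>350)&(X[:,0]<650)&(X[:,1]>-480)&(X[:,1]<-260)
    r=cv2.minAreaRect(X[s,:2].astype(np.float32));print("plate",np.median(X[s,2]),s.sum(),r,np.round(cv2.boxPoints(r)))
    s=(abs(X[:,2]-12)<5)&(X[:,0]>350)&(X[:,0]<650)&(X[:,1]>-480)&(X[:,1]<-260)
    r=cv2.minAreaRect(X[s,:2].astype(np.float32));print("tray",np.median(X[s,2]),s.sum(),r,np.round(cv2.boxPoints(r)))
    # tops: lint roller top
    s=(X[:,2]>170)&(X[:,2]<185)&(X[:,0]>490)&(X[:,0]<600)&(X[:,1]>-420)&(X[:,1]<-320)
    print("roller top",s.sum(),X[s].mean(0),cv2.minEnclosingCircle(X[s,:2].astype(np.float32)))
    hsv=cv2.cvtColor(p["pixels"],cv2.COLOR_BGR2HSV).reshape(-1,3)
    red=((hsv[:,0]<6)|(hsv[:,0]>175))&(hsv[:,1]>180)
    s=red&(abs(X[:,0]-460)<60)&(X[:,1]>-420)&(X[:,1]<-300)
    print("red",s.sum(),np.round(np.median(X[s],0)),np.round(X[s].min(0)),np.round(X[s].max(0)))
    s=(X[:,2]>112)&(X[:,2]<185)&(abs(X[:,0]-460)<60)&(X[:,1]>-440)&(X[:,1]<-300)
    for q in X[s][np.argsort(X[s,1])][::max(1,s.sum()//25)]: print(np.round(q),end=" ")
    print()
    # bars near cabinet front
```

```text
scene counter z -1.358023905213372
scene top z 226.34623098694533 5771 ((726.7643432617188, 107.29317474365234), (388.4407653808594, 221.04664611816406), 82.26657104492188) [[ 591.  -70.]
 [ 810. -100.]
 [ 862.  285.]
 [ 643.  315.]]
plate 80.62884023942689 1500 ((530.011474609375, -406.87158203125), (165.6710662841797, 265.0457763671875), 75.390380859375) [[ 381. -454.]
 [ 637. -520.]
 [ 679. -360.]
 [ 423. -293.]]
tray 10.849252538236783 1138 ((518.2714233398438, -403.37200927734375), (163.788818359375, 275.8180847167969), 70.47920989990234) [[ 361. -434.]
 [ 621. -527.]
 [ 676. -372.]
 [ 416. -280.]]
roller top 166 [ 549.42555943 -369.33909584  175.13733656] ((551.7883911132812, -368.9413757324219), 20.969209671020508)
red 86 [ 460. -350.   97.] [ 455. -360.   74.] [ 470. -338.  113.]
[ 455. -391.  165.] [ 450. -388.  166.] [ 446. -387.  169.] [ 458. -384.  169.] [ 453. -382.  166.] [ 451. -380.  166.] [ 455. -377.  171.] [ 460. -375.  171.] [ 455. -373.  167.] [ 460. -370.  172.] [ 466. -368.  170.] [ 464. -366.  172.] [ 459. -363.  172.] [ 459. -361.  170.] [ 464. -358.  174.] [
[... 1025 characters left out ...]
 [ 455. -354.   91.] [ 468. -336.  114.]
[ 456. -390.  161.] [ 448. -387.  165.] [ 453. -384.  175.] [ 450. -382.  171.] [ 456. -381.  172.] [ 448. -378.  175.] [ 450. -377.  162.] [ 450. -377.  180.] [ 454. -374.  173.] [ 451. -372.  169.] [ 460. -371.  170.] [ 455. -370.  165.] [ 463. -367.  170.] [ 459. -364.  170.] [ 461. -363.  173.] [ 457. -361.  174.] [ 463. -359.  177.] [ 467. -357.  171.] [ 463. -356.  176.] [ 462. -353.  176.] [ 460. -352.  170.] [ 466. -350.  170.] [ 463. -349.  149.] [ 461. -348.  139.] [ 462. -348.  172.] [ 460. -347.  112.] [ 470. -345.  161.] [ 462. -345.  168.] [ 460. -345.  123.] [ 462. -343.  113.] [ 462. -342.  166.] [ 465. -342.  116.] [ 464. -341.  170.]
```

Run:
```python
from h import *
import pickle
P=pickle.load(open("P.pkl","rb"))
ex=np.array([.9909,-.1346]);ey=np.array([.1346,.9909])
for cam in P:
    p=P[cam]
    X=cloud(p,np.ones((420,560),bool)); 
    X=X[(X[:,0]>450)&(X[:,0]<900)]
    off=1.5 if cam=="scene" else -.5
    X[:,2]+=off
    s=(X[:,2]>40)&(X[:,2]<205)
    d=X[:,:2]-[618.5,122.7]; c=np.stack([d@ex,d@ey,X[:,2]],1)
    f=c[(c[:,2]>30)&(c[:,2]<205)&(abs(c[:,0])<12)&(abs(c[:,1])<185)]
    for side,l in((-1,"R"),(1,"L")):
        g=f[f[:,1]*side>20]
        A=np.polyfit(g[:,1],g[:,0],1);print(cam,l,"face x at y=0,slope",A[1],A[0],"med",np.median(g[:,0]))
        b=c[(c[:,2]>40)&(c[:,2]<225)&(c[:,0]<-30)&(c[:,0]>-70)&(c[:,1]*side>15)&(c[:,1]*side<80)]
        print("bar",len(b),np.round(np.median(b,0),1),"z",np.round(np.percentile(b[:,2],[1,5,50,95,99,100])), "x",np.round(np.percentile(b[:,0],[5,50,95])), "y",np.round(np.percentile(b[:,1],[5,50,95])))
    for m,w in (("mug",0),("tub",0)): pass
# what yaw conv now
s=sense();print(R.from_quat(s["orientation"]).as_matrix().round(3))
```

```text
scene R face x at y=0,slope 2.127255842195862 -0.005173047235767734 med 2.753550291471054
bar 143 [-42.5 -48.  149.9] z [ 79.  83. 150. 208. 209. 210.] x [-46. -43. -33.] y [-52. -48. -42.]
scene L face x at y=0,slope 1.9893736190745797 0.006157383005383656 med 2.767295500527175
bar 140 [-42.2  39.7 144.2] z [ 76.  82. 144. 207. 210. 211.] x [-46. -42. -35.] y [36. 40. 45.]
side R face x at y=0,slope -1.5096760000766178 -0.0065596228939226835 med -0.6864160638203218
bar 54 [-46.  -46.3 160.1] z [ 75.  84. 160. 209. 210. 211.] x [-49. -46. -39.] y [-49. -46. -40.]
side L face x at y=0,slope -1.6389806438262216 0.004691493456784031 med -0.9880142400213772
bar 61 [-45.4  41.5 151.7] z [ 78.  86. 152. 210. 213. 213.] x [-50. -45. -32.] y [38. 42. 47.]
[[ 0.     0.382  0.924]
 [ 0.     0.924 -0.382]
 [-1.     0.     0.   ]]
```

```bash
cat >> h.py <<'E'
def to(target,yaw=None,grasp=True,s=None):
    "target world point for grasp point (tool straight down); prints tool-frame shift and rx to go"
    s=s or sense(); M=R.from_quat(s["orientation"]).as_matrix(); p=np.array(s["position"])
    t=np.array(target,float)
    if grasp: t=t+np.array([0,0,-8.])
    d=M.T@(t-p)
    y=np.degrees(np.arctan2(M[1,1],M[0,1]))
    print("t",round(s["t"],2),"pos",p.round(1),"yaw_y",round(y,2),"tilt",(M[:,0]).round(4),"w",round(s["gripper_width"],3),"F",s["ft_force"].round(1))
    print("  shift tool",d.round(1),"norm",round(np.linalg.norm(d),1),"rx",None if yaw is None else round(-(yaw-y),2))
    if yaw is not None:
        a=np.radians(yaw); Y=np.array([np.cos(a),np.sin(a),0]);X=np.array([0,0,-1.]);M2=np.stack([X,Y,np.cross(X,Y)],1)
        print("  shift in final axes",(M2.T@(t-p)).round(1),"rotvec",np.degrees(R.from_matrix(M.T@M2).as_rotvec()).round(2))
E
python3 -c "
from h import *
to([572,84.7,298],-7.75)"
```

```text
t 1.35 pos [238.7 577.7 225.6] yaw_y 67.55 tilt [ 1.e-04  0.e+00 -1.e+00] w 1.0 F [0.5 0.7 0.6]
  shift tool [ -64.4 -328.3  496.3] norm 598.6 rx 75.3
  shift in final axes [-64.4 396.8 443.5] rotvec [75.3  0.  -0. ]
```

Emit:
{"name": "jog_arm", "arguments": {
  "commands": "-1 -4 -20.5 31 0 0 0;-1 -4 -20.5 31 0 0 0;-1 -4 -20.5 31 0 0 0;-1 -4 -20.5 31 0 0 0;-1 -4 -20.5 31 0 0 0;-1 -4 -20.5 31 0 0 0;-1 -4 -20.5 31 0 0 0;-1 -4 -20.5 31 0 0 0;-1 -4 -20.5 31 0 0 0;-1 -4 -20.5 31 0 0 0",
  "newtons": 40
}}

```text
t: 2.18
position: [447.6, 268.2, 266.1]
orientation: [0.138, 0.693, -0.138, 0.694]
ft_force: [0.3, 0.4, 0.9]
gripper_width: 1.0
```

Emit:
{"name": "jog_arm", "arguments": {
  "commands": "-1 -4 -20.5 31 0 0 0;-1 -4 -20.5 31 0 0 0;-1 -4 -20.5 31 0 0 0;-1 -4 -20.5 31 0 0 0;-1 -4 -20.5 31 0 0 0;-1 -4 -20.5 31 0 0 0;0.4 0 0 0 7 0 0;0.4 0 0 0 7 0 0;0.4 0 0 0 7 0 0;0.4 0 0 0 7 0 0"
}}

```text
t: 3.02
position: [571.9, 84.7, 289.6]
orientation: [0.304, 0.639, -0.303, 0.639]
ft_force: [-0.5, -0.2, 0.4]
gripper_width: 0.776
```

Emit:
{"name": "jog_arm", "arguments": {
  "commands": "0.4 0 0 0 7 0 0;0.4 0 0 0 7 0 0;0.4 0 0 0 7 0 0;0.4 0 0 0 7 0 0;0.4 0 0 0 7 0 0;0.4 0 0 0 6 0 0;0.4 0 0 0 6 0 0;0.4 0 0 0 0 0 0;0.4 0 0 0 0 0 0;0.4 0 0 0 0 0 0"
}}

```text
t: 3.85
position: [571.8, 85.1, 289.7]
orientation: [0.531, 0.467, -0.531, 0.467]
ft_force: [0.1, -0.7, -0.3]
gripper_width: 0.301
```

Run:
```python
from h import *
to([572,84.7,298],-7.75)
p=read_camera("wrist");cv2.imwrite("pics/wrist1.png",p["pixels"])
p=read_camera("scene");cv2.imwrite("pics/scene1.png",p["pixels"])
```

```text
t 3.85 pos [571.8  85.1 289.7] yaw_y -7.25 tilt [ 0.e+00  1.e-04 -1.e+00] w 0.301 F [ 0.1 -0.7 -0.3]
  shift tool [-0.3  0.3  0.4] norm 0.6 rx 0.5
  shift in final axes [-0.3  0.3  0.4] rotvec [ 0.5 -0.  -0. ]
```

View pics/wrist1.png

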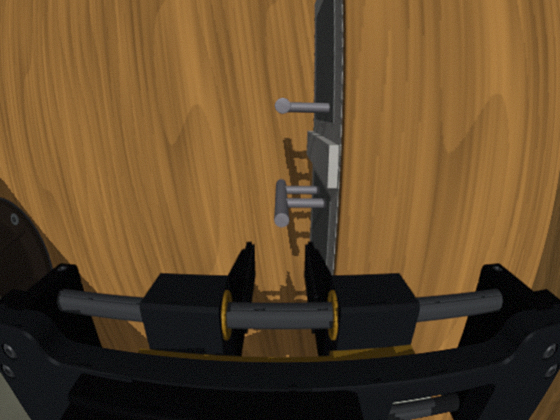

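View pics/scene1.png

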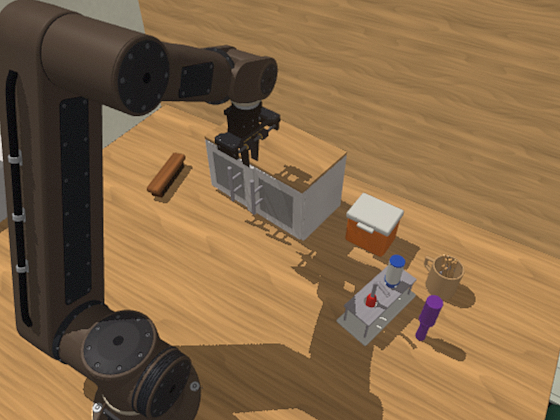

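```bash
cat >> h.py <<'E'
def wray(p,u,v,s):
    "ray origin, dir in world from wrist cam pixel"
    x=(u-p["cx"])/p["fx"]; y=(v-p["cy"])/p["fy"]; r=np.hypot(x,y)
    k=np.sin(r)/r if r>1e-9 else 1.
    c=np.array([x*k,-y*k,-np.cos(r)])
    T=np.array(p["T_tool_cam"]); M=R.from_quat(s["orientation"]).as_matrix()
    o=M@T[:3,3]+np.array(s["position"]); return o, M@T[:3,:3]@c
def wz(p,u,v,s,z):
    o,d=wray(p,u,v,s); return o+d*(z-o[2])/d[2]
def wproj(p,X,s):
    T=np.array(p["T_tool_cam"]); M=R.from_quat(s["orientation"]).as_matrix()
    t=(np.atleast_2d(X)-np.array(s["position"]))@M
    c=(t-T[:3,3])@T[:3,:3]; x,y,z=c[:,0],-c[:,1],-c[:,2]
    rho=np.hypot(x,y); th=np.arctan2(rho,z); k=th/np.maximum(rho,1e-9)
    return np.stack([p["cx"]+p["fx"]*x*k,p["cy"]+p["fy"]*y*k],1)
def wdepth(p,u,v,s):
    o,d=wray(p,u,v,s); T=np.array(p["T_tool_cam"]); M=R.from_quat(s["orientation"]).as_matrix()
    ax=M@T[:3,:3]@np.array([0,0,-1.]); D=p["depth"][int(round(v)),int(round(u))]; return o+d*D/(d@ax)
E
python3 - <<'E'
from h import *
s=sense();p=read_camera("wrist")
g=cv2.resize(p["pixels"][70:250,220:380],(640,720)[::1],interpolation=cv2.INTER_CUBIC)[:600]
cv2.imwrite("pics/wc1.png",g)
for u,v in((282,219),(283,106),(283,104)):
    print(u,v,wz(p,u,v,s,210).round(1),wdepth(p,u,v,s).round(1))
E
```

```text
282 219 [574.5  86.3 210. ] [574.4  85.4 207.5]
283 106 [586.  171.1 210. ] [586.  171.2 206.3]
283 104 [586.2 172.5 210. ] [586.2 172.6 207.2]
```

View pics/wc1.png

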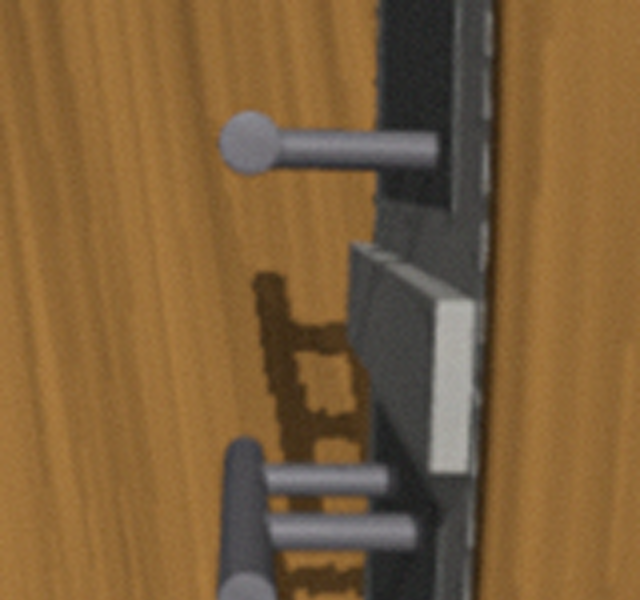

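```bash
python3 -c "
from h import *
to([574.2,85.6,188],-7.75)"
```

```text
t 4.0 pos [571.8  85.1 289.6] yaw_y -7.35 tilt [-0.e+00  1.e-04 -1.e+00] w 0.299 F [-0.2  0.1 -0.9]
  shift tool [109.6   2.3  -0.8] norm 109.6 rx 0.4
  shift in final axes [109.6   2.3  -0.8] rotvec [ 0.4 -0.   0. ]
```

Emit:
{"name": "jog_arm", "arguments": {
  "commands": "0.4 0 2.3 -0.8 0.4 0 0;0.4 20 0 0 0 0 0;0.4 30 0 0 0 0 0;0.4 30 0 0 0 0 0;0.4 29 0 0 0 0 0;1 0 0 0 0 0 0;1 0 0 0 0 0 0;1 0 0 0 0 0 0;1 0 0 0 0 0 0;1 0 0 0 0 0 0",
  "newtons": 40
}}

```text
t: 4.83
position: [573.4, 85.8, 181.9]
orientation: [-0.533, -0.465, 0.533, -0.464]
ft_force: [-5.5, 0.7, -5.1]
gripper_width: 0.123
```

```bash
python3 -c "
from h import *
to([574.2,85.6,188],-7.75)
s=sense();p=read_camera('wrist');cv2.imwrite('pics/wrist2.png',p['pixels'])"
```

```text
t 4.83 pos [573.4  85.8 181.9] yaw_y -7.84 tilt [-1.2e-03  3.0e-04 -1.0e+00] w 0.123 F [-5.5  0.7 -5.1]
  shift tool [1.9 0.8 0.1] norm 2.1 rx -0.09
  shift in final axes [1.9 0.8 0.1] rotvec [-0.09 -0.01  0.07]
```

View pics/wrist2.png

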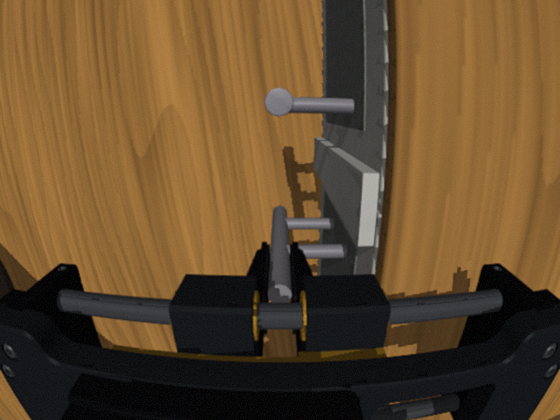

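Emit:
{"name": "jog_arm", "arguments": {
  "commands": "1 0 -5.1 1.6 -2 0 0;1 0 -5.1 1.6 -2 0 0;1 0 -12.7 4.2 -5 0 0;1 0 -12.7 4.2 -5 0 0;1 0 -12.7 4.2 -5 0 0;1 0 -12.7 4.2 -5 0 0;1 0 -12.7 4.2 -5 0 0;1 0 -12.7 4.2 -5 0 0;1 0 -12.7 4.2 -5 0 0;1 0 -12.7 4.2 -5 0 0"
}}

```text
t: 5.72
position: [473.7, 28.4, 181.9]
orientation: [0.319, 0.631, -0.319, 0.631]
ft_force: [-1.2, 0.7, -7.0]
gripper_width: 0.121
```

```bash
python3 -c "
from h import *
to([574.2,85.6,188],-7.75)
p=read_camera('scene');cv2.imwrite('pics/scene2.png',p['pixels'])"
```

```text
t 5.72 pos [473.7  28.4 181.9] yaw_y 36.41 tilt [-1.e-04  8.e-04 -1.e+00] w 0.121 F [-1.2  0.7 -7. ]
  shift tool [  1.9 114.9  13.6] norm 115.7 rx 44.16
  shift in final axes [  1.9  91.9 -70.3] rotvec [ 4.416e+01 -5.000e-02 -1.000e-02]
```

View pics/scene2.png

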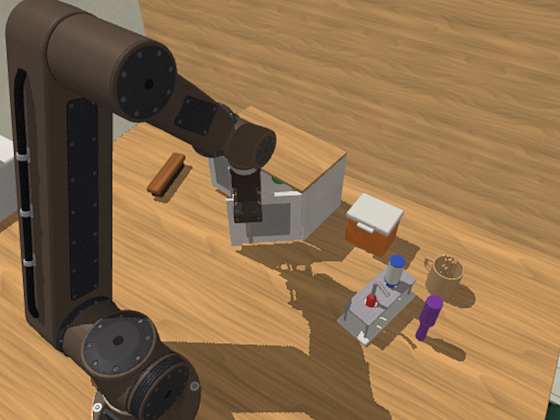

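Emit:
{"name": "jog_arm", "arguments": {
  "commands": "1 0 -12.7 4.2 -5 0 0;1 0 -12.7 4.2 -5 0 0;1 0 -12.7 4.2 -5 0 0;1 0 -12.7 4.2 -5 0 0;1 0 -12.7 4.2 -5 0 0;1 0 -12.7 4.2 -5 0 0;1 0 -12.7 4.2 -5 0 0;1 0 -12.7 4.2 -5 0 0;1 0 -12.7 4.2 -5 0 0;1 0 0 0 0 0 0"
}}

```text
t: 6.6
position: [441.9, -86.5, 181.8]
orientation: [0.053, 0.706, -0.053, 0.704]
ft_force: [-12.8, -2.0, 3.1]
gripper_width: 0.115
```

```bash
python3 -c "
from h import *
to([574.2,85.6,188],-7.75)
p=read_camera('scene');cv2.imwrite('pics/scene3.png',p['pixels'])"
```

```text
t 6.6 pos [441.9 -86.5 181.8] yaw_y 81.39 tilt [-2.6e-03 -5.0e-04 -1.0e+00] w 0.115 F [-12.8  -2.    3.1]
  shift tool [  1.4 189.9 105. ] norm 217.0 rx 89.14
  shift in final axes [   1.8  107.9 -188.3] rotvec [ 8.914e+01 -8.000e-02  1.500e-01]
```

View pics/scene3.png

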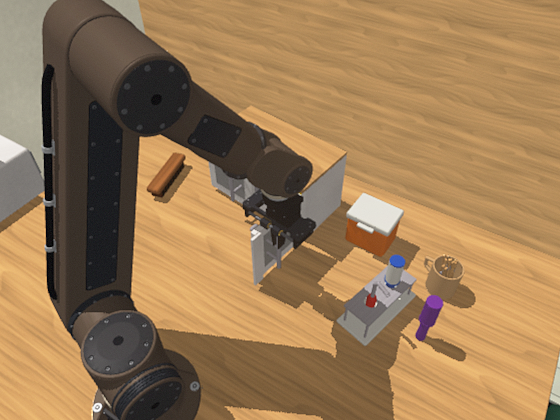

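Emit:
{"name": "jog_arm", "arguments": {
  "commands": "0.4 0 0 0 0 0 0;0.4 0 0 0 0 0 0;0.4 0 0 0 0 0 0;0.4 -20 0 0 0 0 0;0.4 -30 0 0 0 0 0;0.4 -30 0 0 0 0 0;0.4 -30 0 0 0 0 0;0.4 0 0 0 0 0 0;0.4 0 0 0 0 0 0;0.4 0 0 0 0 0 0"
}}

```text
t: 7.48
position: [443.2, -84.7, 290.6]
orientation: [0.055, 0.705, -0.055, 0.705]
ft_force: [-0.5, 0.1, 0.3]
gripper_width: 0.299
```

```bash
python3 -c "
from h import *
to([585.3,171.2,298],82.25)
p=read_camera('wrist');cv2.imwrite('pics/wrist4.png',p['pixels'])"
```

```text
t 7.48 pos [443.2 -84.7 290.6] yaw_y 81.15 tilt [ 6.e-04 -0.e+00 -1.e+00] w 0.299 F [-0.5  0.1  0.3]
  shift tool [  0.7 274.7 101.1] norm 292.7 rx -1.1
  shift in final axes [  0.6 272.8 106.3] rotvec [-1.1   0.04 -0.  ]
```

View pics/wrist4.png

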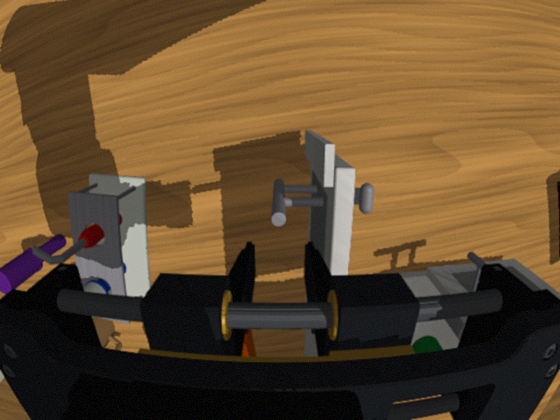

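Emit:
{"name": "jog_arm", "arguments": {
  "commands": "0.4 0 34.3 12.6 0 0 0;0.4 0 34.3 12.6 0 0 0;0.4 0 34.3 12.6 0 0 0;0.4 0 34.3 12.6 0 0 0;0.4 0 34.3 12.6 0 0 0;0.4 0 34.3 12.6 0 0 0;0.4 0 34.3 12.6 0 0 0;0.4 0 34.3 12.6 -1 0 0;0.4 0 0 0 0 0 0;0.4 0 0 0 0 0 0"
}}

```text
t: 8.37
position: [585.0, 172.1, 288.6]
orientation: [0.047, 0.707, -0.048, 0.704]
ft_force: [-0.5, -0.3, -0.9]
gripper_width: 0.299
```

```bash
python3 -c "
from h import *
to([585.3,171.2,189],82.25)
s=sense();p=read_camera('wrist');cv2.imwrite('pics/wrist5.png',p['pixels'])
print(wproj(p,[[585.3,171.2,208],[585.3,171.2,75]],s))"
```

```text
t 8.37 pos [585.  172.1 288.6] yaw_y 82.29 tilt [-2.9e-03 -5.0e-04 -1.0e+00] w 0.299 F [-0.5 -0.3 -0.9]
  shift tool [107.6  -0.8   0.7] norm 107.6 rx 0.04
  shift in final axes [107.6  -0.9   0.4] rotvec [ 0.04 -0.16  0.05]
[[279.06088336 221.36337334]
 [279.2726515  184.26710492]]
```

View pics/wrist5.png

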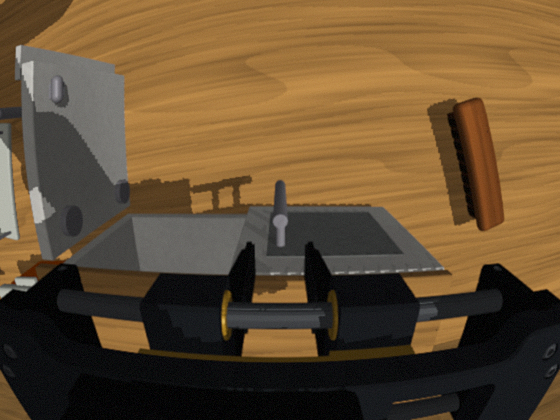

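Emit:
{"name": "jog_arm", "arguments": {
  "commands": "0.4 20 -0.8 0.5 0 0 0;0.4 30 0 0 0 0 0;0.4 30 0 0 0 0 0;0.4 27 0 0 0 0 0;1 0 0 0 0 0 0;1 0 0 0 0 0 0;1 0 0 0 0 0 0;1 0 0 0 0 0 0;1 0 0 0 0 0 0;1 0 0 0 0 0 0",
  "newtons": 45
}}

```text
t: 9.25
position: [586.0, 172.2, 184.4]
orientation: [0.05, 0.705, -0.047, 0.706]
ft_force: [5.8, 18.6, -17.4]
gripper_width: 0.118
```

Emit:
{"name": "jog_arm", "arguments": {
  "commands": "1 0 1.5 -5.1 2 0 0;1 0 1.5 -5.1 2 0 0;1 0 4.2 -12.7 5 0 0;1 0 4.2 -12.7 5 0 0;1 0 4.2 -12.7 5 0 0;1 0 4.2 -12.7 5 0 0;1 0 4.2 -12.7 5 0 0;1 0 4.2 -12.7 5 0 0;1 0 4.2 -12.7 5 0 0;1 0 4.2 -12.7 5 0 0"
}}

```text
t: 10.08
position: [505.6, 252.4, 184.4]
orientation: [0.311, 0.635, -0.31, 0.636]
ft_force: [8.2, 3.9, -18.5]
gripper_width: 0.115
```

```bash
python3 -c "
from h import *
to([585.3,171.2,189],82.25)
p=read_camera('scene');cv2.imwrite('pics/scene6.png',p['pixels'])
p=read_camera('wrist');cv2.imwrite('pics/wrist6.png',p['pixels'])"
```

```text
t 10.08 pos [505.6 252.4 184.4] yaw_y 37.89 tilt [ 2.2e-03  9.0e-04 -1.0e+00] w 0.115 F [  8.2   3.9 -18.5]
  shift tool [  3.5  13.  113.1] norm 113.9 rx -44.36
  shift in final axes [  3.4 -69.7  89.9] rotvec [-44.36   0.09  -0.11]
```

View pics/scene6.png

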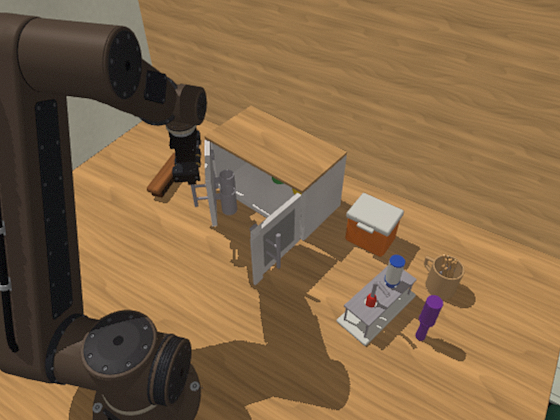

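View pics/wrist6.png

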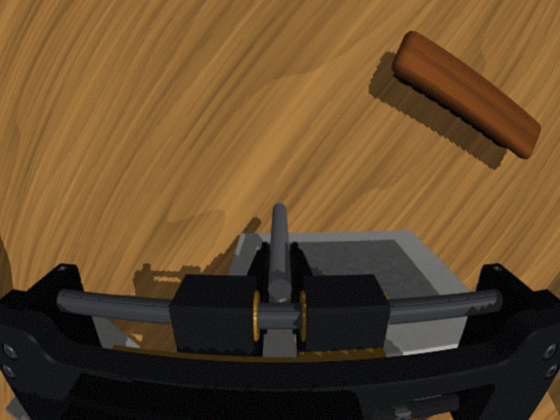

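Emit:
{"name": "jog_arm", "arguments": {
  "commands": "1 0 4.2 -12.7 5 0 0;1 0 4.2 -12.7 5 0 0;1 0 4.2 -12.7 5 0 0;1 0 4.2 -12.7 5 0 0;1 0 4.2 -12.7 5 0 0;1 0 4.2 -12.7 5 0 0;1 0 4.2 -12.7 5 0 0;1 0 4.2 -12.7 5 0 0;1 0 4.2 -12.7 5 0 0;1 0 0 0 0 0 0"
}}

```text
t: 11.02
position: [504.3, 371.1, 184.4]
orientation: [-0.53, -0.469, 0.531, -0.467]
ft_force: [-8.7, 5.2, -6.9]
gripper_width: 0.117
```

Emit:
{"name": "jog_arm", "arguments": {
  "commands": "0.4 0 0 0 0 0 0;0.4 0 0 0 0 0 0;0.4 0 0 0 0 0 0;0.4 0 0 0 0 0 0;0.4 -15 0 0 0 0 0;0.4 -30 0 0 0 0 0;0.4 -40 0 0 0 0 0;0.4 -40 0 0 0 0 0;0.4 -30 0 0 0 0 0;0.4 0 0 0 0 0 0"
}}

```text
t: 11.85
position: [506.8, 369.6, 346.3]
orientation: [0.533, 0.468, -0.525, 0.47]
ft_force: [-0.2, 0.5, 0.7]
gripper_width: 0.303
```

```bash
python3 -c "
from h import *
to([529,270,290],-7.75)
p=read_camera('side');cv2.imwrite('pics/side7.png',p['pixels'])
p=read_camera('scene');cv2.imwrite('pics/scene7.png',p['pixels'])
p=read_camera('wrist');cv2.imwrite('pics/wrist7.png',p['pixels'])"
```

```text
t 11.85 pos [506.8 369.6 346.3] yaw_y -6.88 tilt [ 0.0098  0.0056 -0.9999] w 0.303 F [-0.2  0.5  0.7]
  shift tool [64.  33.4 96.7] norm 120.6 rx 0.87
  shift in final axes [64.3 35.4 95.7] rotvec [ 0.88 -0.39 -0.52]
```

View pics/scene7.png

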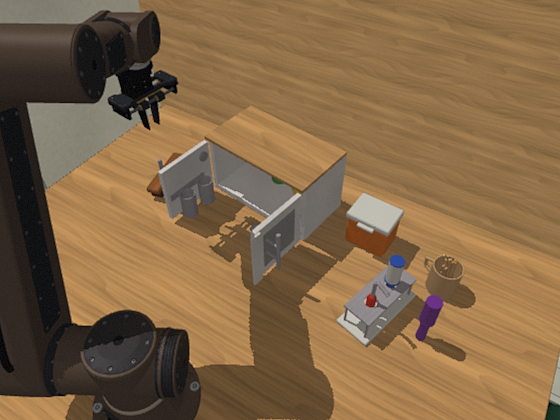

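View pics/wrist7.png

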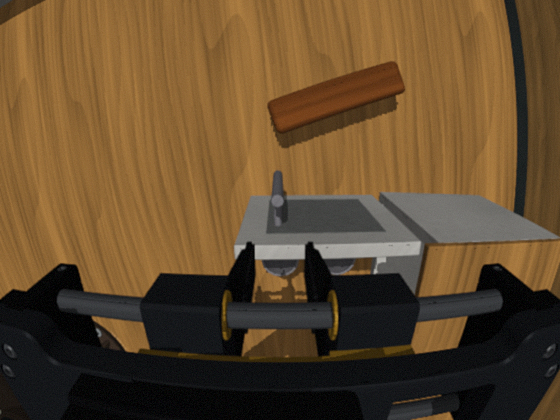

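View pics/side7.png

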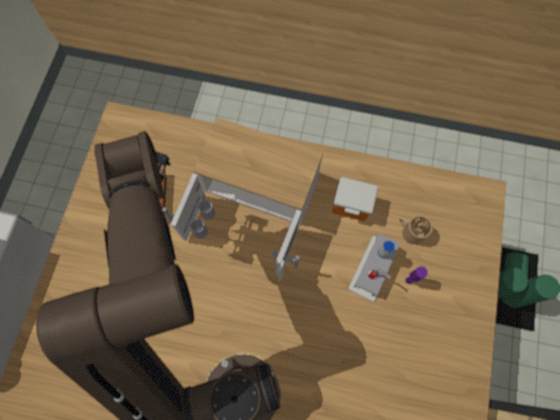

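Run:
```python
from h import *
S=[]
for cam in("scene","side"):
    p=read_camera(cam)
    pts=[]
    for c in((568.5,263.6),(495,272.6)):
        a=np.linspace(0,2*np.pi,60)
        for r,z,col in((21,126,(0,255,0)),(24,126,(0,0,255)),(21,46,(255,255,0))):
            q=proj(p,np.stack([c[0]+r*np.cos(a),c[1]+r*np.sin(a),np.full(60,z)],1)); pts.append((q,col))
    x0,y0=np.min([q.min(0) for q,_ in pts],0).astype(int)-12; x1,y1=np.max([q.max(0) for q,_ in pts],0).astype(int)+12
    k=10 if cam=="side" else 9
    g=cv2.resize(p["pixels"][y0:y1,x0:x1],None,fx=k,fy=k,interpolation=cv2.INTER_CUBIC)
    raw=g.copy()
    for q,col in pts:
        if col!=(255,255,0): cv2.polylines(g,[np.round((q-[x0,y0]+.5)*k).astype(int)],True,col,1)
    g=cv2.hconcat([raw,g]); f=min(800/g.shape[1],600/g.shape[0]); g=cv2.resize(g,None,fx=f,fy=f)
    cv2.imwrite(f"pics/cup_{cam}.png",g)
    X=cloud(p,np.ones((420,560),bool)); X=X[(abs(X[:,0]-532)<90)&(abs(X[:,1]-268)<35)&(abs(X[:,2]-126)<4)]
    e=np.array([-.9927,.121])
    t=(X[:,:2]-[568.5,263.6])@e; n=(X[:,:2]-[568.5,263.6])@np.array([.121,.9927])
    for lo in(-35,39):
        m=(t>lo)&(t<lo+70)
        if m.sum(): print(cam,m.sum(),X[m].min(0).round(1),X[m].max(0).round(1),"t",t[m].min().round(1),t[m].max().round(1),"n",n[m].min().round(1),n[m].max().round(1))
```

```text
scene 53 [544.4 236.6 122. ] [606.8 302.6 129. ] t -33.8 24.5 n -27.2 41.4
scene 46 [468.7 245.5 122. ] [517.5 291.8 129.3] t 51.3 99.1 n -27.1 19.1
side 40 [541.8 240.6 122.5] [606.  302.9 129.3] t -32.5 26.1 n -23.4 43.1
side 33 [471.3 248.8 122.2] [515.5 294.7 129. ] t 53.8 98.2 n -24.1 21.0
```

View pics/cup_scene.png

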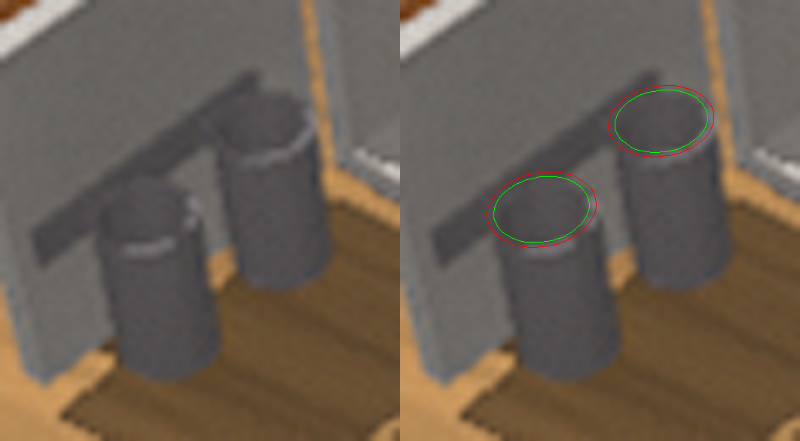

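View pics/cup_side.png

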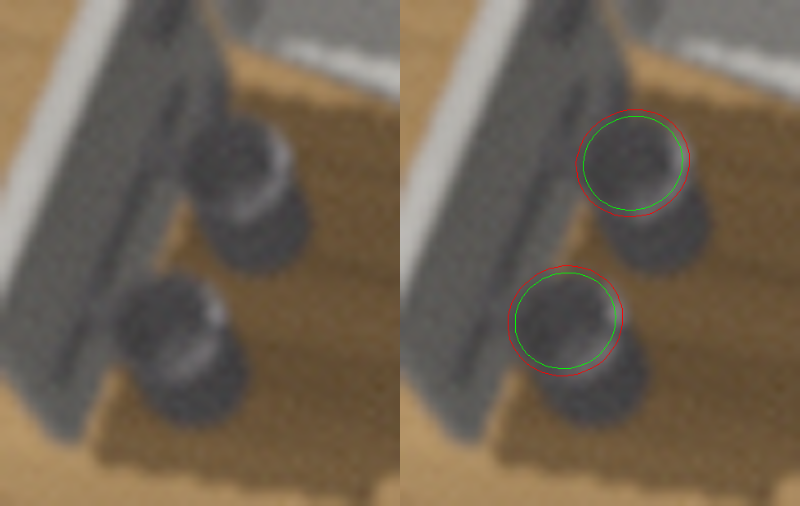

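```bash
python3 -c "
from h import *
to([522,180,280],-7.75,grasp=False)"
```

```text
t 12.1 pos [505.2 368.9 337.4] yaw_y -6.86 tilt [-0.0017 -0.001  -1.    ] w 0.304 F [ 0.2  0.1 -0.6]
  shift tool [ 57.6  39.3 185.5] norm 198.1 rx 0.89
  shift in final axes [ 57.4  42.1 184.9] rotvec [0.89 0.07 0.09]
```

Emit:
{"name": "jog_arm", "arguments": {
  "commands": "0.3 10 6.5 31 0 0 0;0.3 10 6.5 31 0 0 0;0.3 10 6.5 31 0 0 0;0.3 10 6.5 31 0 0 0;0.3 10 6.5 31 0 0 0;0.3 7 6.5 31 1 0 0;0.3 0 0 0 0 0 0;0.3 0 0 0 0 0 0;0.3 0 0 0 0 0 0;0.3 0 0 0 0 0 0"
}}

```text
t: 12.93
position: [522.0, 180.7, 281.5]
orientation: [-0.533, -0.465, 0.533, -0.465]
ft_force: [-0.2, 0.6, -0.7]
gripper_width: 0.35
```

Run:
```python
from h import *
s=sense();p=read_camera("wrist");to([522,180,280],-7.75,grasp=False,s=s)
cv2.imwrite("pics/wrist8.png",p["pixels"])
import pickle;pickle.dump((s,p),open("w8.pkl","wb"))
a=np.linspace(0,2*np.pi,60); pts=[]
for c in((568.5,263.6),(495,272.6)):
    for r,z,col in((21,126,(0,255,0)),(24,126,(0,0,255))):
        pts.append((wproj(p,np.stack([c[0]+r*np.cos(a),c[1]+r*np.sin(a),np.full(60,z)],1),s),col))
x0,y0=np.min([q.min(0) for q,_ in pts],0).astype(int)-15; x1,y1=np.max([q.max(0) for q,_ in pts],0).astype(int)+15
print(x0,y0,x1,y1)
k=6
g=cv2.resize(p["pixels"][y0:y1,x0:x1],None,fx=k,fy=k,interpolation=cv2.INTER_CUBIC);raw=g.copy()
for q,col in pts: cv2.polylines(g,[np.round((q-[x0,y0]+.5)*k).astype(int)],True,col,1)
g=cv2.vconcat([raw,g]); f=min(800/g.shape[1],600/g.shape[0]); print(f*k);cv2.imwrite("pics/wc8.png",cv2.resize(g,None,fx=f,fy=f))
```

```text
t 12.93 pos [522.  180.7 281.5] yaw_y -7.79 tilt [-2.e-04  2.e-04 -1.e+00] w 0.35 F [-0.2  0.6 -0.7]
  shift tool [1.5 0.1 0.7] norm 1.6 rx -0.04
  shift in final axes [1.5 0.1 0.7] rotvec [-0.04 -0.01  0.02]
198 67 355 147
3.75
```

View pics/wc8.png

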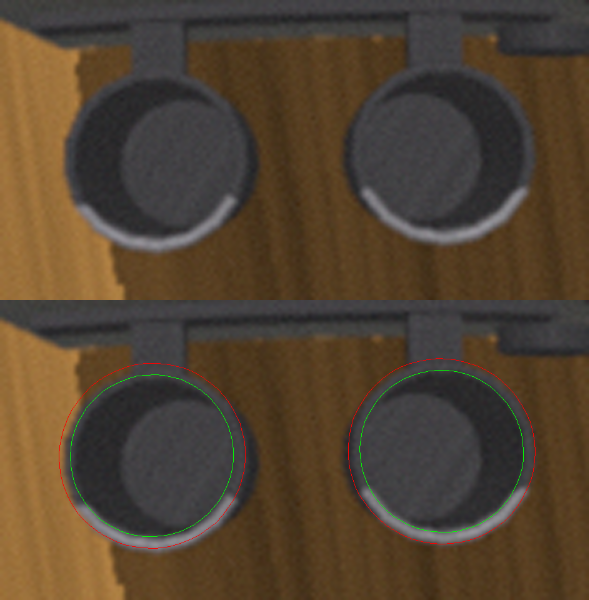

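View pics/wrist8.png

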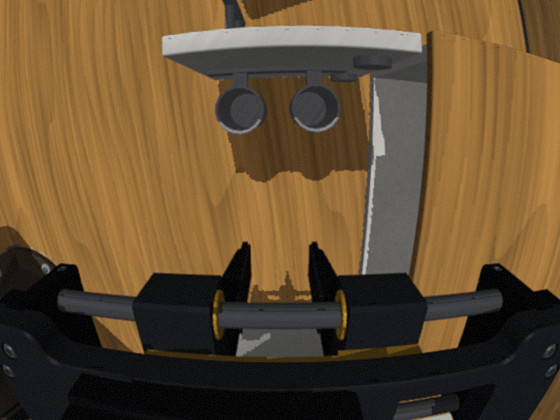

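Emit:
{"name": "jog_arm", "arguments": {
  "commands": "0.3 -4 5.6 38.9 0 0 0;0.3 -4 5.6 38.9 0 0 0;0.3 -4 5.6 38.9 0 0 0;0.3 -4 5.6 38.9 0 0 0;0.3 -3 5.6 38.9 0 0 0;0.3 0 5.6 38.9 0 0 0;0.3 0 5.6 38.9 0 0 0;0.3 0 5.6 38.9 0 0 0;0.3 0 5.6 38.9 0 0 0;0.3 0 5.6 38.9 0 0 0"
}}

```text
t: 13.82
position: [524.5, -214.1, 300.8]
orientation: [0.533, 0.465, -0.533, 0.465]
ft_force: [0.6, 0.7, 0.1]
gripper_width: 0.351
```

Emit:
{"name": "jog_arm", "arguments": {
  "commands": "0.3 0 5.6 38.9 0 0 0;0.3 0 5.6 38.9 0 0 0;0.3 0 5.6 38.9 0 0 0;-0.3 0 0 0 0 0 0;-0.3 0 0 0 0 0 0;-0.3 0 0 0 0 0 0;-0.3 0 0 0 0 0 0;-0.3 0 0 0 0 0 0;-0.3 0 0 0 0 0 0;-0.3 0 0 0 0 0 0"
}}

```text
t: 14.65
position: [525.3, -330.2, 300.9]
orientation: [0.533, 0.465, -0.533, 0.465]
ft_force: [0.9, 0.3, 0.3]
gripper_width: 0.648
```

Run:
```python
from h import *
s=sense();p=read_camera("wrist");to([522,-330,300],-7.75,grasp=False,s=s)
cv2.imwrite("pics/wrist9.png",p["pixels"])
for n in ("lint_roller_mid","hoof_pick_mid"):
    for o in models.outline_of(n,p)[:3]: print(n,o["p"],o["point"],o["pixels"].sum())
import pickle;pickle.dump((s,p),open("w9.pkl","wb"))
print(wproj(p,[[548,-368,177],[463,-349,177]],s))
```

```text
t 14.65 pos [ 525.3 -330.2  300.9] yaw_y -7.78 tilt [ 3.e-04 -1.e-04 -1.e+00] w 0.648 F [0.9 0.3 0.3]
  shift tool [ 0.9 -3.3  0.3] norm 3.4 rx -0.03
  shift in final axes [ 0.9 -3.3  0.3] rotvec [-0.03  0.01 -0.02]
lint_roller_mid 0.87 [272.2, 295.0] 1280
lint_roller_mid 0.66 [309.7, 230.2] 1904
hoof_pick_mid 0.78 [229.7, 209.3] 792
[[308.07877857 240.00373432]
 [215.86710777 232.56663255]]
```

View pics/wrist9.png

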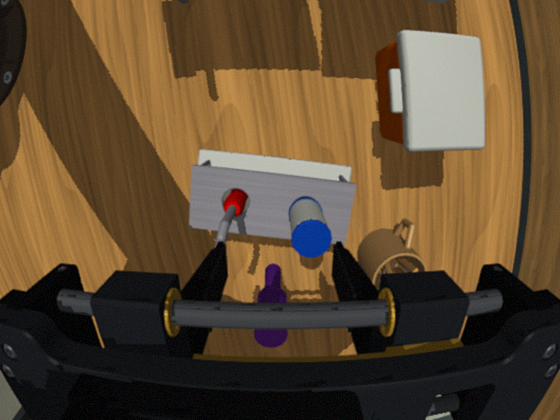

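Run:
```python
from h import *
import pickle
s,p=pickle.load(open("w9.pkl","rb"))
hsv=cv2.cvtColor(p["pixels"],cv2.COLOR_BGR2HSV)
m=((hsv[...,0]>105)&(hsv[...,0]<125)&(hsv[...,1]>150)&(hsv[...,2]>80)).astype(np.uint8); m[:, :270]=0
n,l,st,ce=cv2.connectedComponentsWithStats(m); i=1+np.argmax(st[1:,4]); print(st[i],ce[i])
vs,us=np.nonzero(l==i)
Q=np.array([wz(p,u,v,s,177) for u,v in zip(us,vs)])[:,:2]
print(cv2.minEnclosingCircle(Q.astype(np.float32)),Q.mean(0), 2*np.sqrt(len(us)))
# hoof pick: depth points
o=models.outline_of("hoof_pick_mid",read_camera("wrist"))
g=p["pixels"][140:270,180:360]; cv2.imwrite("pics/wc9.png",cv2.resize(g,None,fx=4.4,fy=4.4,interpolation=cv2.INTER_CUBIC))
for u,v in((236,203),(235,205),(232,212),(230,215),(227,225),(225,230),(222,238),(310,238)): print(u,v,wdepth(p,u,v,s).round(1))
```

```text
[ 292  220   39   38 1152] [311.09027778 238.08854167]
((551.2368774414062, -367.1593017578125), 19.162519454956055) [ 551.03986785 -366.5900949 ] 67.88225099390856
236 203 [ 474.8 -341.7  106.7]
235 205 [ 473.6 -343.4  108.4]
232 212 [ 472.9 -344.8  130. ]
230 215 [ 472.5 -344.3  141.6]
227 225 [ 472.7 -346.5  166.3]
225 230 [ 470.6 -350.1  169.9]
222 238 [ 467.7 -355.2  176.8]
310 238 [ 550.  -366.6  176.2]
```

View pics/wc9.png

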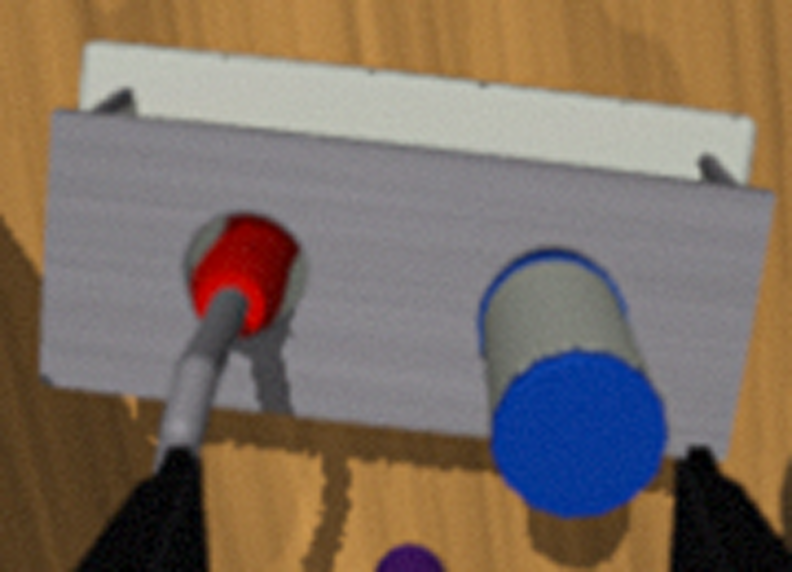

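```bash
python3 -c "
from h import *
to([550.5,-367,152],-7.75)"
```

```text
t 14.9 pos [ 525.1 -330.9  300.6] yaw_y -7.84 tilt [ 1.e-04  0.e+00 -1.e+00] w 0.651 F [ 0.3 -0.1  0.7]
  shift tool [156.6  30.1  32.3] norm 162.8 rx -0.09
  shift in final axes [156.6  30.   32.4] rotvec [-0.09 -0.   -0.01]
```

Emit:
{"name": "jog_arm", "arguments": {
  "commands": "-0.3 0 15 16.1 0 0 0;-0.3 0 15 16.1 0 0 0;-0.3 30 0 0 0 0 0;-0.3 30 0 0 0 0 0;-0.3 30 0 0 0 0 0;-0.3 30 0 0 0 0 0;-0.3 20 0 0 0 0 0;-0.3 16 0 0 0 0 0;-0.3 0 0 0 0 0 0;-0.3 0 0 0 0 0 0",
  "newtons": 25
}}

```text
t: 15.73
position: [550.3, -367.0, 144.3]
orientation: [-0.533, -0.465, 0.533, -0.464]
ft_force: [-1.0, -0.1, 0.5]
gripper_width: 0.649
```

Run:
```python
from h import *
s=sense();p=read_camera("wrist");to([550.5,-367,152],-7.75,s=s)
cv2.imwrite("pics/wrist10.png",p["pixels"])
```

```text
t 15.73 pos [ 550.3 -367.   144.3] yaw_y -7.86 tilt [-9.e-04  8.e-04 -1.e+00] w 0.649 F [-1.  -0.1  0.5]
  shift tool [ 0.3  0.2 -0. ] norm 0.4 rx -0.11
  shift in final axes [ 0.3  0.2 -0. ] rotvec [-0.11 -0.04  0.06]
```

View pics/wrist10.png

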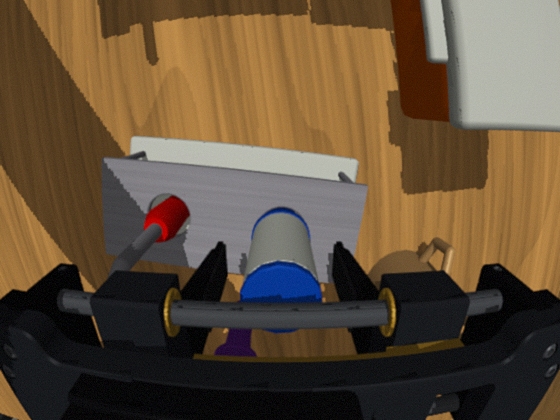

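Emit:
{"name": "jog_arm", "arguments": {
  "commands": "0.4 0 0 0 0 0 0;0.4 0 0 0 0 0 0;0.4 0 0 0 0 0 0;0.6 0 0 0 0 0 0;0.6 0 0 0 0 0 0;0.6 -5 0 0 0 0 0;0.6 -10 0 0 0 0 0;0.6 -20 0 0 0 0 0;0.6 -20 0 0 0 0 0;0.6 -20 0 0 0 0 0",
  "newtons": 25
}}

```text
t: 16.62
position: [550.3, -366.9, 221.1]
orientation: [0.533, 0.465, -0.533, 0.465]
ft_force: [-1.4, -0.1, -1.5]
gripper_width: 0.394
```

Run:
```python
from h import *
s=sense();p=read_camera("wrist");to([550.5,-367,152],-7.75,s=s)
cv2.imwrite("pics/wrist11.png",p["pixels"])
p=read_camera("scene");cv2.imwrite("pics/scene11.png",p["pixels"])
```

```text
t 16.62 pos [ 550.3 -366.9  221.1] yaw_y -7.85 tilt [-1.e-04  2.e-04 -1.e+00] w 0.394 F [-1.4 -0.1 -1.5]
  shift tool [77.1  0.2  0.1] norm 77.1 rx -0.1
  shift in final axes [77.1  0.2  0.1] rotvec [-0.1  -0.01  0.01]
```

View pics/wrist11.png

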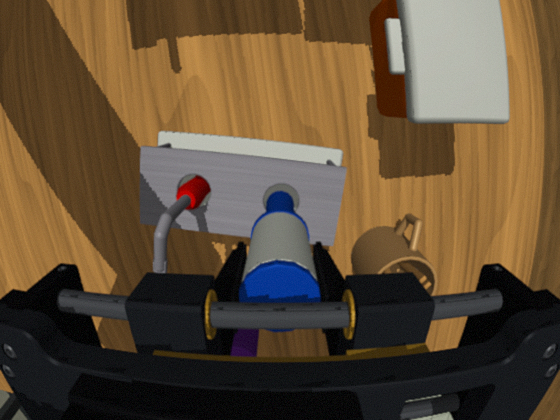

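View pics/scene11.png

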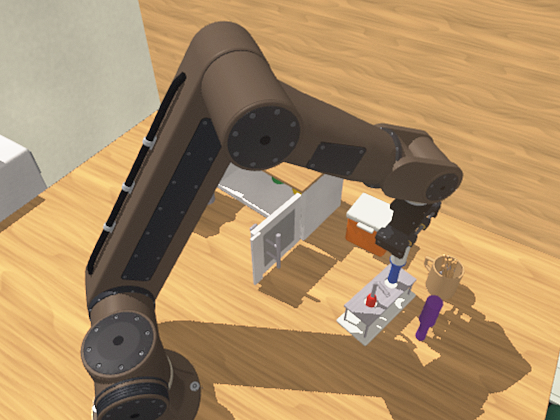

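Emit:
{"name": "jog_arm", "arguments": {
  "commands": "0.6 -33 0 0 0 0 0;0.6 -33 0 0 0 0 0;0.6 -33 0 0 0 0 0;0.6 -33 0 0 0 0 0;0.6 -33 0 0 0 0 0;0.6 0 -4.2 -30 0 0 0;0.6 0 -4.2 -39 0 0 0;0.6 0 -4.2 -39 0 0 0;0.6 0 -4.2 -39 0 0 0;0.6 0 -4.2 -39 0 0 0"
}}

```text
t: 17.55
position: [554.4, -178.1, 384.0]
orientation: [-0.533, -0.465, 0.533, -0.464]
ft_force: [1.4, -0.1, -1.1]
gripper_width: 0.402
```

Emit:
{"name": "jog_arm", "arguments": {
  "commands": "0.6 0 -4.2 -39 0 0 0;0.6 0 -4.2 -39 0 0 0;0.6 0 -4.2 -39 0 0 0;0.6 0 -4.2 -39 0 0 0;0.6 0 -4.2 -39 0 0 0;0.6 0 -4.2 -39 0 0 0;0.6 0 -4.2 -39 0 0 0;0.6 0 -4.2 -39 0 0 0;0.6 0 -4.2 -39 0 0 0;0.6 0 -4.2 -39 0 0 0"
}}

```text
t: 18.38
position: [566.1, 214.2, 384.1]
orientation: [-0.533, -0.465, 0.533, -0.464]
ft_force: [0.7, -0.7, -1.2]
gripper_width: 0.398
```

Run:
```python
from h import *
to([568.8,262.5,290],-7)
p=read_camera("scene");cv2.imwrite("pics/scene12.png",p["pixels"])
to([568.8,262.5,290],-7)
```

```text
t 18.38 pos [566.1 214.2 384.1] yaw_y -7.85 tilt [-7.e-04 -2.e-04 -1.e+00] w 0.398 F [ 0.7 -0.7 -1.2]
  shift tool [102.1  -3.9 -48.3] norm 113.0 rx -0.85
  shift in final axes [102.1  -3.2 -48.3] rotvec [-0.85  0.01  0.04]
t 18.43 pos [565.8 219.9 383.6] yaw_y -7.67 tilt [-0.0014  0.0023 -1.    ] w 0.395 F [-3.2  3.8 -3.7]
  shift tool [101.7  -2.5 -42.4] norm 110.2 rx -0.67
  shift in final axes [101.6  -2.2 -42.7] rotvec [-0.67 -0.12  0.1 ]
```

View pics/scene12.png

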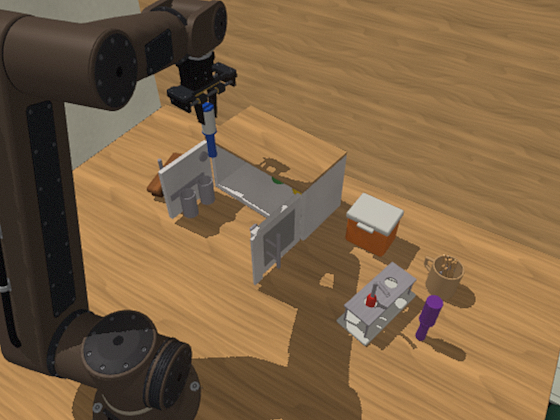

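Emit:
{"name": "jog_arm", "arguments": {
  "commands": "0.6 0 -1.2 -20 -0.7 0 0;0.6 0 -1.2 -20 0 0 0;0.6 20 0 0 0 0 0;0.6 30 0 0 0 0 0;0.6 30 0 0 0 0 0;0.6 20 0 0 0 0 0;0.6 0 0 0 0 0 0;0.6 0 0 0 0 0 0;0.6 0 0 0 0 0 0;0.6 0 0 0 0 0 0"
}}

```text
t: 19.27
position: [570.0, 252.3, 286.3]
orientation: [0.531, 0.468, -0.529, 0.468]
ft_force: [-1.1, -1.6, -1.6]
gripper_width: 0.397
```

Run:
```python
from h import *
s=sense();p=read_camera("wrist");to([568.8,262.5,186],-7,s=s)
cv2.imwrite("pics/wrist13.png",p["pixels"])
print(wproj(p,[[568.8,262.5,126],[495.4,271.5,126]],s))
M=R.from_quat(s["orientation"]).as_matrix(); print("foot pred",(s["position"]+M@np.array([-8+140,0,0])).round(1))
p=read_camera("scene");cv2.imwrite("pics/c13a.png",cv2.resize(p["pixels"][80:240,130:300],None,fx=3.7,fy=3.7,interpolation=cv2.INTER_CUBIC))
p=read_camera("side");cv2.imwrite("pics/c13b.png",cv2.resize(p["pixels"][150:260,150:270],None,fx=5,fy=5,interpolation=cv2.INTER_CUBIC))
```

```text
t 19.27 pos [570.  252.3 286.3] yaw_y -7.15 tilt [ 2.4e-03  8.0e-04 -1.0e+00] w 0.397 F [-1.1 -1.6 -1.6]
  shift tool [108.3  -2.7  -9.8] norm 108.8 rx -0.15
  shift in final axes [108.3  -2.4 -10. ] rotvec [-0.15 -0.07 -0.13]
[[275.97339461 185.37765935]
 [203.66704718 186.05281766]]
foot pred [570.3 252.4 154.3]
```

View pics/wrist13.png

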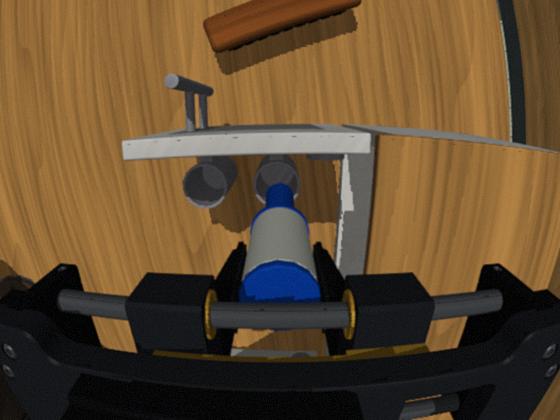

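View pics/c13a.png

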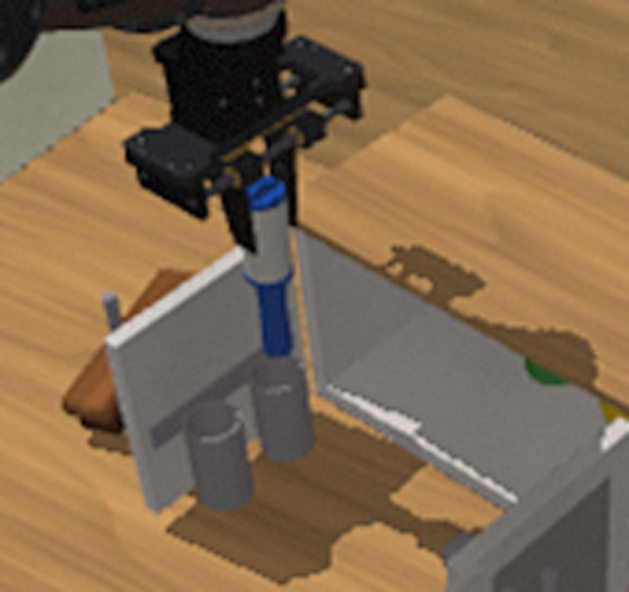

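View pics/c13b.png

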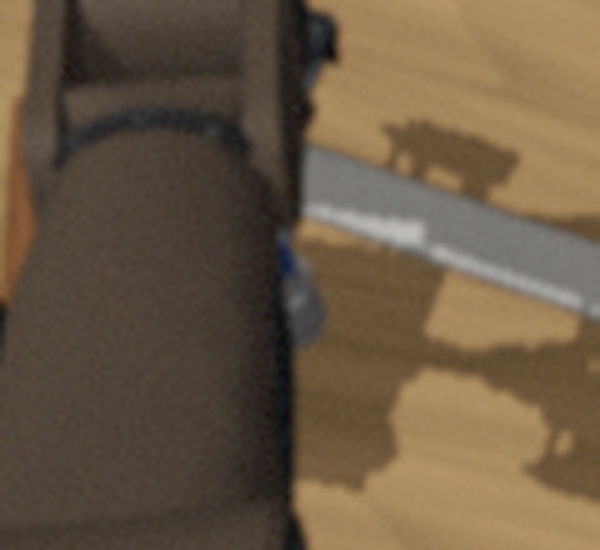

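Emit:
{"name": "jog_arm", "arguments": {
  "commands": "0.6 0 -2.5 -9.8 0 0 0;0.6 0 0 0 0 0 0;0.6 5 0 0 0 0 0;0.6 12 0 0 0 0 0;0.6 14 0 0 0 0 0;0.6 14 0 0 0 0 0;0.6 14 0 0 0 0 0;0.6 10 0 0 0 0 0;0.6 0 0 0 0 0 0;0.6 0 0 0 0 0 0"
}}

```text
t: 20.25
position: [568.2, 262.3, 215.4]
orientation: [-0.53, -0.468, 0.53, -0.468]
ft_force: [0.4, 0.4, -1.7]
gripper_width: 0.396
```

Run:
```python
from h import *
s=sense();p=read_camera("wrist");to([568.8,262.5,186],-7,s=s)
cv2.imwrite("pics/wrist14.png",p["pixels"])
p=read_camera("scene");cv2.imwrite("pics/c14a.png",cv2.resize(p["pixels"][80:240,130:300],None,fx=3.7,fy=3.7,interpolation=cv2.INTER_CUBIC))
```

```text
t 20.25 pos [568.2 262.3 215.4] yaw_y -7.14 tilt [-7.e-04 -2.e-04 -1.e+00] w 0.396 F [ 0.4  0.4 -1.7]
  shift tool [37.4  0.6 -0.3] norm 37.4 rx -0.14
  shift in final axes [37.4  0.6 -0.3] rotvec [-0.14  0.02  0.04]
```

View pics/wrist14.png

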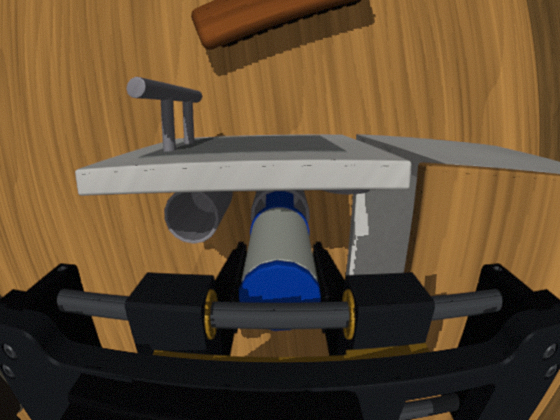

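View pics/c14a.png

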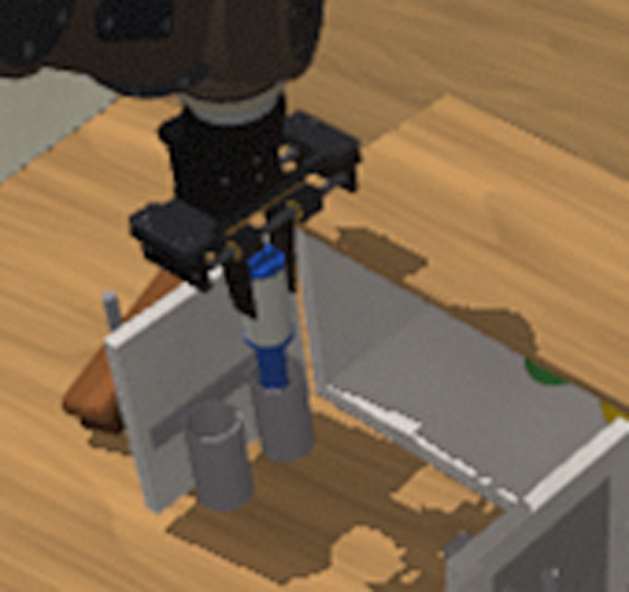

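Emit:
{"name": "jog_arm", "arguments": {
  "commands": "0.6 8 0 0 0 0 0;0.6 10 0 0 0 0 0;0.6 8 0 0 0 0 0;0.6 4 0 0 0 0 0;0.6 3 0 0 0 0 0;0.6 1.5 0 0 0 0 0;0.6 1.5 0 0 0 0 0;0.6 1 0 0 0 0 0;0.6 0 0 0 0 0 0;0.6 0 0 0 0 0 0"
}}

```text
t: 21.18
position: [568.5, 262.4, 179.4]
orientation: [0.531, 0.468, -0.53, 0.468]
ft_force: [-0.5, 0.4, 4.8]
gripper_width: 0.399
```

Run:
```python
from h import *
s=sense();p=read_camera("wrist");to([568.8,262.5,186],-7,s=s)
cv2.imwrite("pics/wrist15.png",p["pixels"])
p=read_camera("scene");cv2.imwrite("pics/c15a.png",cv2.resize(p["pixels"][80:240,130:300],None,fx=3.7,fy=3.7,interpolation=cv2.INTER_CUBIC))
```

```text
t 21.18 pos [568.5 262.4 179.4] yaw_y -7.15 tilt [ 1.3e-03  6.0e-04 -1.0e+00] w 0.399 F [-0.5  0.4  4.8]
  shift tool [ 1.4  0.3 -0.1] norm 1.5 rx -0.15
  shift in final axes [ 1.4  0.3 -0.1] rotvec [-0.15 -0.04 -0.07]
```

View pics/c15a.png

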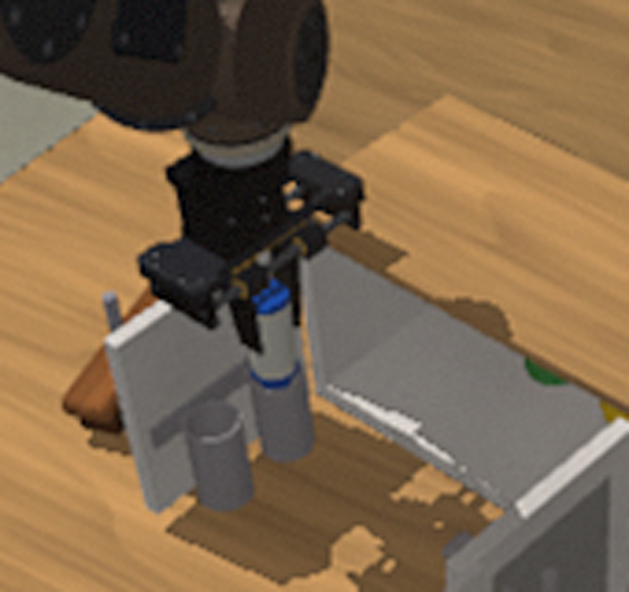

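Emit:
{"name": "jog_arm", "arguments": {
  "commands": "0.3 0 0 0 0 0 0;-0.2 0 0 0 0 0 0;-0.2 0 0 0 0 0 0;-0.2 0 0 0 0 0 0;-0.2 0 0 0 0 0 0;-0.2 -10 0 0 0 0 0;-0.2 -20 0 0 0 0 0;-0.2 -30 0 0 0 0 0;-0.2 -30 0 0 0 0 0;-0.2 -25 0 0 0 0 0"
}}

```text
t: 22.12
position: [568.2, 262.3, 296.5]
orientation: [0.531, 0.468, -0.53, 0.468]
ft_force: [0.6, 0.1, 0.3]
gripper_width: 0.6
```

Run:
```python
from h import *
s=sense();p=read_camera("wrist");to([460,-340,300],-20,s=s)
cv2.imwrite("pics/wrist16.png",p["pixels"])
p=read_camera("scene");cv2.imwrite("pics/c16a.png",cv2.resize(p["pixels"][80:240,130:300],None,fx=3.7,fy=3.7,interpolation=cv2.INTER_CUBIC))
```

```text
t 22.12 pos [568.2 262.3 296.5] yaw_y -7.15 tilt [ 1.4e-03  6.0e-04 -1.0e+00] w 0.6 F [0.6 0.1 0.3]
  shift tool [  4.  -32.5 611.1] norm 611.9 rx 12.85
  shift in final axes [  4.5 104.3 603. ] rotvec [12.85 -0.05 -0.07]
```

View pics/c16a.png

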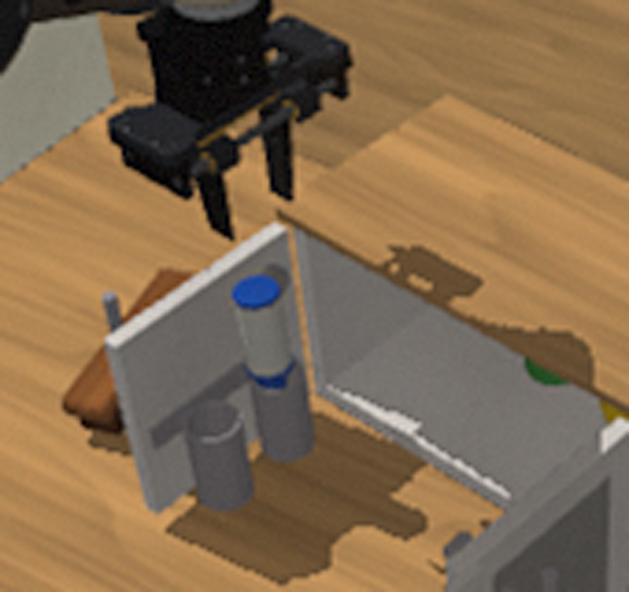

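View pics/wrist16.png

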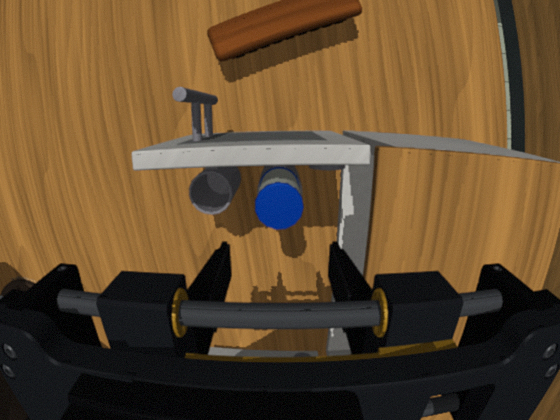

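Emit:
{"name": "jog_arm", "arguments": {
  "commands": "-0.2 0 -1.7 38.7 0 0 0;-0.2 0 -1.7 38.7 0 0 0;-0.2 0 -1.7 38.7 0 0 0;-0.2 0 -1.7 38.7 0 0 0;-0.2 0 -1.7 38.7 0 0 0;-0.2 0 -1.7 38.7 0 0 0;-0.2 0 -1.7 38.7 0 0 0;-0.2 0 -1.7 38.7 0 0 0;-0.2 0 -1.7 38.7 0 0 0;-0.2 0 -1.7 38.7 0 0 0"
}}

```text
t: 23.05
position: [502.3, -121.3, 293.5]
orientation: [-0.53, -0.468, 0.53, -0.468]
ft_force: [1.2, 0.2, -0.4]
gripper_width: 0.6
```

Emit:
{"name": "jog_arm", "arguments": {
  "commands": "-0.2 0 -1.7 38.7 0 0 0;-0.2 0 -1.7 38.7 0 0 0;-0.2 0 -1.7 38.7 0 0 0;-0.2 0 -1.7 38.7 0 0 0;-0.2 0 -1.7 38.7 0 0 0;-0.2 0 0 0 6.4 0 0;-0.2 0 0 0 6.4 0 0;-0.2 0 0 0 0 0 0;-0.2 0 0 0 0 0 0;-0.2 0 0 0 0 0 0"
}}

```text
t: 23.88
position: [470.7, -310.2, 293.5]
orientation: [0.578, 0.407, -0.578, 0.407]
ft_force: [-0.7, 0.3, -1.1]
gripper_width: 0.605
```

Run:
```python
from h import *
s=sense();p=read_camera("wrist");to([468,-349,137],-20,s=s)
import pickle;pickle.dump((s,p),open("w17.pkl","wb"))
cv2.imwrite("pics/wrist17.png",p["pixels"])
o=models.outline_of("hoof_pick_mid",p)[0];m=o["pixels"];print(o["p"],o["point"])
vs,us=np.nonzero(m&(p["depth"]>0))
X=np.array([wdepth(p,u,v,s) for u,v in zip(us,vs)])
for lo,hi in((85,110),(112,125),(125,140),(140,158),(160,185)):
    k=(X[:,2]>lo)&(X[:,2]<hi); print(lo,hi,k.sum(),np.median(X[k],0).round(1),X[k].min(0).round(1),X[k].max(0).round(1))
k=(X[:,2]>160)&(X[:,2]<185);H=X[k][:,:2]; c=H.mean(0);u,sv,vt=np.linalg.svd(H-c);print("hook dir",vt[0],np.degrees(np.arctan2(vt[0][1],vt[0][0])),(((H-c)@vt[0]).min(),((H-c)@vt[0]).max()),c)
```

```text
t 23.88 pos [ 470.7 -310.2  293.5] yaw_y -19.71 tilt [-1.e-04  2.e-04 -1.e+00] w 0.605 F [-0.7  0.3 -1.1]
  shift tool [164.5  10.6  37.5] norm 169.1 rx 0.29
  shift in final axes [164.5  10.7  37.4] rotvec [ 0.29 -0.01  0.01]
0.58 [289.1, 228.1]
85 110 322 [ 471.5 -341.7  103.6] [ 456.6 -355.5   85. ] [ 482.1 -335.3  109.9]
112 125 35 [ 470.6 -343.7  119.5] [ 465.4 -347.3  112. ] [ 474.1 -342.8  124.9]
125 140 47 [ 470.3 -343.9  133.3] [ 465.1 -348.1  125.2] [ 474.2 -342.8  139.7]
140 158 61 [ 470.5 -343.9  148.8] [ 464.5 -348.7  140.6] [ 474.1 -342.5  157.8]
160 185 468 [ 463.5 -361.6  170.8] [ 448.5 -390.2  160.3] [ 474.2 -343.   177. ]
hook dir [-0.36618831 -0.93054077] -111.48073164783794 (np.float64(-21.41664259716707), np.float64(27.958276962641534)) [ 463.01346792 -363.19797599]
```

View pics/wrist17.png

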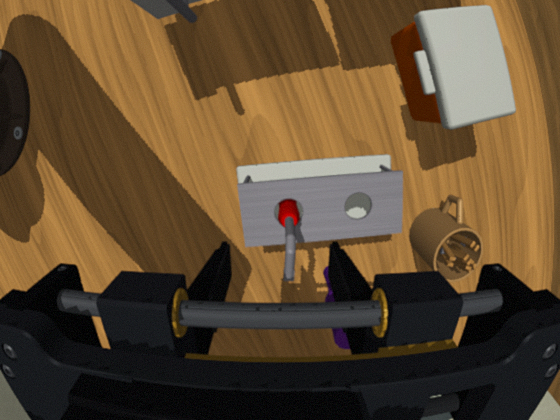

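```bash
python3 -c "
from h import *
to([469.3,-348,140],-21.5)"
```

```text
t 23.98 pos [ 470.8 -310.1  293.7] yaw_y -19.77 tilt [ 1.e-04  1.e-04 -1.e+00] w 0.598 F [0.1 1.1 0.7]
  shift tool [161.7  11.4  36.2] norm 166.0 rx 1.73
  shift in final axes [161.7  12.5  35.8] rotvec [ 1.73 -0.   -0.  ]
```

Emit:
{"name": "jog_arm", "arguments": {
  "commands": "-0.2 0 5.7 18.1 0 0 0;-0.2 0 5.7 18.1 1.7 0 0;-0.1 30 0 0 0 0 0;-0.1 30 0 0 0 0 0;-0.1 30 0 0 0 0 0;-0.1 30 0 0 0 0 0;-0.1 25 0 0 0 0 0;-0.1 16.7 0 0 0 0 0;-0.1 0 0 0 0 0 0;-0.1 0 0 0 0 0 0",
  "newtons": 30
}}

```text
t: 24.82
position: [469.2, -348.2, 131.8]
orientation: [-0.585, -0.398, 0.585, -0.397]
ft_force: [0.4, -0.1, 0.3]
gripper_width: 0.55
```

Run:
```python
from h import *
s=sense();p=read_camera("wrist");to([469.3,-348,140],-21.5,s=s)
cv2.imwrite("pics/wrist18.png",p["pixels"])
```

```text
t 24.82 pos [ 469.2 -348.2  131.8] yaw_y -21.56 tilt [-8.e-04  9.e-04 -1.e+00] w 0.55 F [ 0.4 -0.1  0.3]
  shift tool [-0.2  0.1 -0.2] norm 0.3 rx -0.06
  shift in final axes [-0.2  0.1 -0.2] rotvec [-0.06 -0.03  0.06]
```

View pics/wrist18.png

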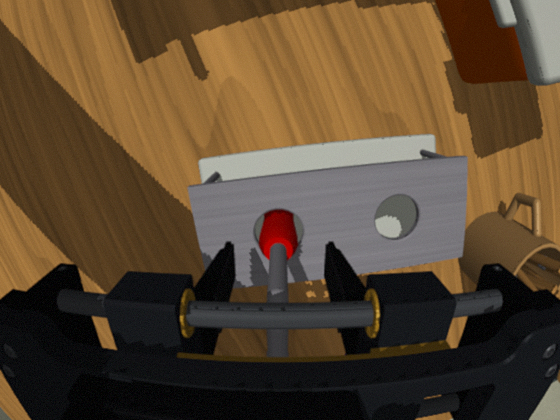

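Emit:
{"name": "jog_arm", "arguments": {
  "commands": "0.6 0 0 0 0 0 0;1 0 0 0 0 0 0;1 0 0 0 0 0 0;1 0 0 0 0 0 0;1 0 0 0 0 0 0;1 0 0 0 0 0 0;1 -5 0 0 0 0 0;1 -10 0 0 0 0 0;1 -20 0 0 0 0 0;1 -25 0 0 0 0 0",
  "newtons": 40
}}

```text
t: 25.7
position: [468.6, -348.1, 192.2]
orientation: [-0.585, -0.398, 0.585, -0.396]
ft_force: [0.5, 0.5, -1.0]
gripper_width: 0.099
```

Run:
```python
from h import *
s=sense();p=read_camera("wrist");to([495.5,271.5,395],-7,s=s)
cv2.imwrite("pics/wrist19.png",p["pixels"])
```

```text
t 25.7 pos [ 468.6 -348.1  192.2] yaw_y -21.65 tilt [-0.0018  0.0018 -1.    ] w 0.099 F [ 0.5  0.5 -1. ]
  shift tool [-193.8 -204.  -586. ] norm 650.1 rx -14.65
  shift in final axes [-194.8  -48.8 -618.3] rotvec [-14.65  -0.07   0.12]
```

View pics/wrist19.png

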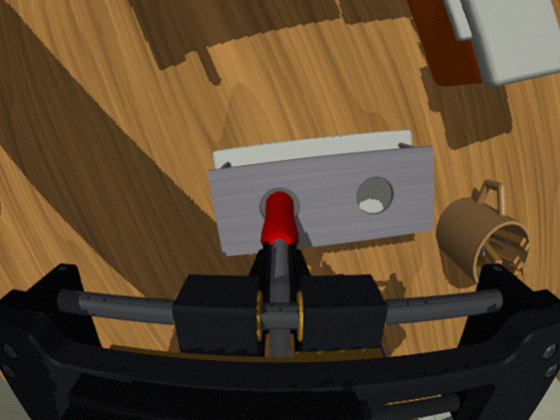

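Emit:
{"name": "jog_arm", "arguments": {
  "commands": "1 -32 0 0 0 0 0;1 -32 0 0 0 0 0;1 -32 0 0 0 0 0;1 -32 0 0 0 0 0;1 -32 0 0 0 0 0;1 -32 0 0 0 0 0;1 0 0 0 -4.9 0 0;1 0 0 0 -4.9 0 0;1 0 0 0 -4.9 0 0;1 0 -3 -20 0 0 0"
}}

```text
t: 26.58
position: [468.2, -329.9, 384.2]
orientation: [-0.528, -0.47, 0.529, -0.47]
ft_force: [0.3, 0.7, -1.5]
gripper_width: 0.1
```

Emit:
{"name": "jog_arm", "arguments": {
  "commands": "1 0 -3 -36 0 0 0;1 0 -3 -36 0 0 0;1 0 -3 -36 0 0 0;1 0 -3 -36 0 0 0;1 0 -3 -36 0 0 0;1 0 -3 -36 0 0 0;1 0 -3 -36 0 0 0;1 0 -3 -36 0 0 0;1 0 -3 -36 0 0 0;1 0 -3 -36 0 0 0"
}}

```text
t: 27.42
position: [481.6, 34.5, 384.8]
orientation: [0.53, 0.469, -0.529, 0.469]
ft_force: [0.4, -1.0, -1.9]
gripper_width: 0.097
```

Emit:
{"name": "jog_arm", "arguments": {
  "commands": "1 0 -3 -36 0 0 0;1 0 -3 -36 0 0 0;1 0 -3 -36 0 0 0;1 0 -3 -36 0 0 0;1 0 -3 -36 0 0 0;1 0 0 -20 0 0 0;1 0 0 0 0 0 0;1 0 0 0 0 0 0;1 0 0 0 0 0 0;1 0 0 0 0 0 0"
}}

```text
t: 28.25
position: [491.5, 232.1, 384.3]
orientation: [0.53, 0.468, -0.53, 0.469]
ft_force: [0.3, -0.5, -1.7]
gripper_width: 0.101
```

Run:
```python
from h import *
s=sense();p=read_camera("wrist");to([495.5,271.5,282],-7,s=s)
cv2.imwrite("pics/wrist20.png",p["pixels"])
print(wproj(p,[[568.8,262.5,126],[495.5,271.5,126]],s))
p=read_camera("scene");cv2.imwrite("pics/scene20.png",p["pixels"])
```

```text
t 28.25 pos [491.5 232.1 384.3] yaw_y -7.01 tilt [ 4.e-04  0.e+00 -1.e+00] w 0.101 F [ 0.3 -0.5 -1.7]
  shift tool [110.3  -0.9 -39.6] norm 117.2 rx -0.01
  shift in final axes [110.3  -0.8 -39.6] rotvec [-0.01 -0.   -0.02]
[[335.19567504 146.4664201 ]
 [278.06920785 145.85785499]]
```

View pics/wrist20.png

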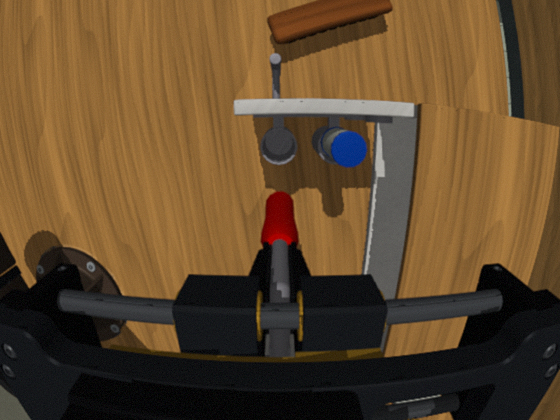

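View pics/scene20.png

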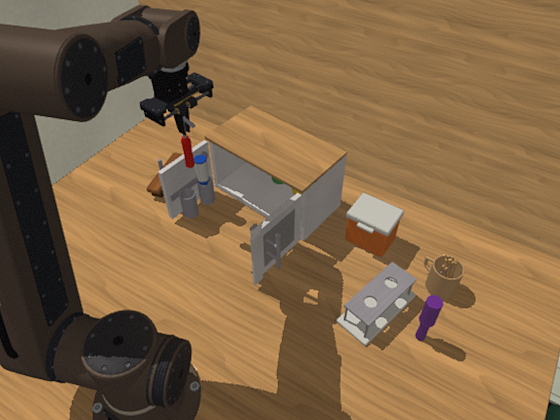

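Emit:
{"name": "jog_arm", "arguments": {
  "commands": "1 0 0 -19.5 0 0 0;1 0 0 -19.2 0 0 0;1 20 0 0 0 0 0;1 30 0 0 0 0 0;1 30 0 0 0 0 0;1 25 0 0 0 0 0;1 5 0 0 0 0 0;1 0 0 0 0 0 0;1 0 0 0 0 0 0;1 0 0 0 0 0 0"
}}

```text
t: 29.18
position: [496.9, 271.5, 275.8]
orientation: [0.53, 0.468, -0.529, 0.469]
ft_force: [0.1, -0.8, -0.8]
gripper_width: 0.103
```

Run:
```python
from h import *
s=sense();p=read_camera("wrist");to([496.2,270.6,174],-7,s=s)
cv2.imwrite("pics/wrist21.png",p["pixels"])
print(wproj(p,[[568.8,262.5,126],[496.2,270.6,126]],s))
M=R.from_quat(s["orientation"]).as_matrix()
f=lambda h:s["position"]+M@np.array([-8+128-h,0,0])
print("pred foot",f(0).round(1),"px foot, handle top",wproj(p,[f(0),f(97)],s))
hsv=cv2.cvtColor(p["pixels"],cv2.COLOR_BGR2HSV);m=((hsv[...,0]<6)|(hsv[...,0]>175))&(hsv[...,1]>180);m[:,:230]=0;m[:,330:]=0
vs,us=np.nonzero(m)
for v in range(vs.min(),vs.max()+1,6): print(v,us[vs==v].min(),us[vs==v].max(),end="; ")
g=p["pixels"][100:300,180:400];cv2.imwrite("pics/wc21.png",cv2.resize(g,None,fx=3,fy=3,interpolation=cv2.INTER_CUBIC))
p=read_camera("scene");cv2.imwrite("pics/c21a.png",cv2.resize(p["pixels"][80:240,130:300],None,fx=3.7,fy=3.7,interpolation=cv2.INTER_CUBIC))
```

```text
t 29.18 pos [496.9 271.5 275.8] yaw_y -6.97 tilt [ 0.0026  0.0011 -1.    ] w 0.103 F [ 0.1 -0.8 -0.8]
  shift tool [109.8  -0.9   1.1] norm 109.8 rx 0.03
  shift in final axes [109.8  -0.6   1. ] rotvec [ 0.03 -0.08 -0.14]
[[350.98736695 198.00675263]
 [277.75802817 198.64760786]]
pred foot [497.3 271.6 155.8] px foot, handle top [[278.76755573 206.06580607]
 [278.72756945 251.0455382 ]]
52 295 295; Traceback (most recent call last):
  File "<stdin>", line 10, in <module>
    return umr_minimum(a, axis, None, out, keepdims, initial, where)
ValueError: zero-size array to reduction operation minimum which has no identity
```

Run:
```python
from h import *
im=cv2.imread("pics/wrist21.png");cv2.imwrite("pics/wc21.png",cv2.resize(im[100:300,180:400],None,fx=3,fy=3,interpolation=cv2.INTER_CUBIC))
p=read_camera("scene");cv2.imwrite("pics/c21a.png",cv2.resize(p["pixels"][80:240,130:300],None,fx=3.7,fy=3.7,interpolation=cv2.INTER_CUBIC))
```

```text
(no output)
```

View pics/wc21.png

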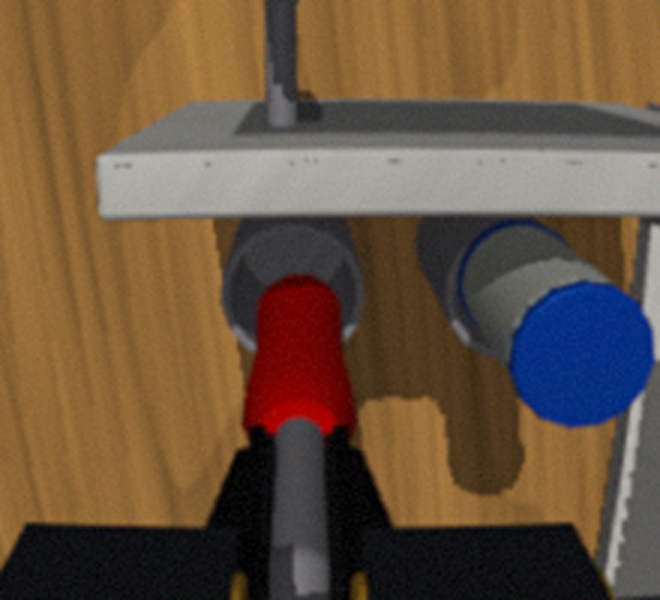

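View pics/c21a.png

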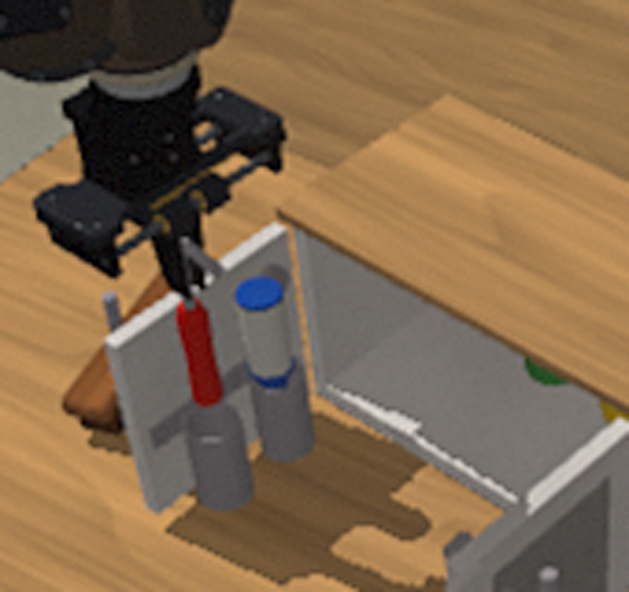

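Emit:
{"name": "jog_arm", "arguments": {
  "commands": "1 5 -0.7 1 0 0 0;1 12 0 0 0 0 0;1 14 0 0 0 0 0;1 14 0 0 0 0 0;1 14 0 0 0 0 0;1 10 0 0 0 0 0;1 5 0 0 0 0 0;1 0 0 0 0 0 0;1 0 0 0 0 0 0;1 0 0 0 0 0 0"
}}

```text
t: 30.12
position: [495.7, 270.7, 200.7]
orientation: [0.53, 0.469, -0.529, 0.469]
ft_force: [-0.1, 0.7, -1.3]
gripper_width: 0.097
```

Run:
```python
from h import *
s=sense();p=read_camera("wrist");to([496.2,270.6,174],-7,s=s)
cv2.imwrite("pics/wc22.png",cv2.resize(p["pixels"][100:300,180:400],None,fx=3,fy=3,interpolation=cv2.INTER_CUBIC))
p=read_camera("scene");cv2.imwrite("pics/c22a.png",cv2.resize(p["pixels"][80:240,130:300],None,fx=3.7,fy=3.7,interpolation=cv2.INTER_CUBIC))
```

```text
t 30.12 pos [495.7 270.7 200.7] yaw_y -6.95 tilt [ 1.2e-03  5.0e-04 -1.0e+00] w 0.097 F [-0.1  0.7 -1.3]
  shift tool [34.7  0.4  0.1] norm 34.7 rx 0.05
  shift in final axes [34.7  0.5  0.1] rotvec [ 0.05 -0.04 -0.06]
```

View pics/wc22.png

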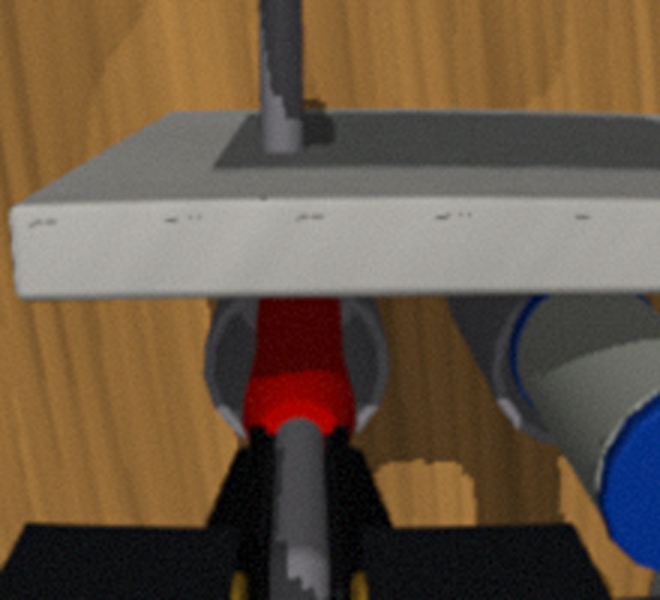

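View pics/c22a.png

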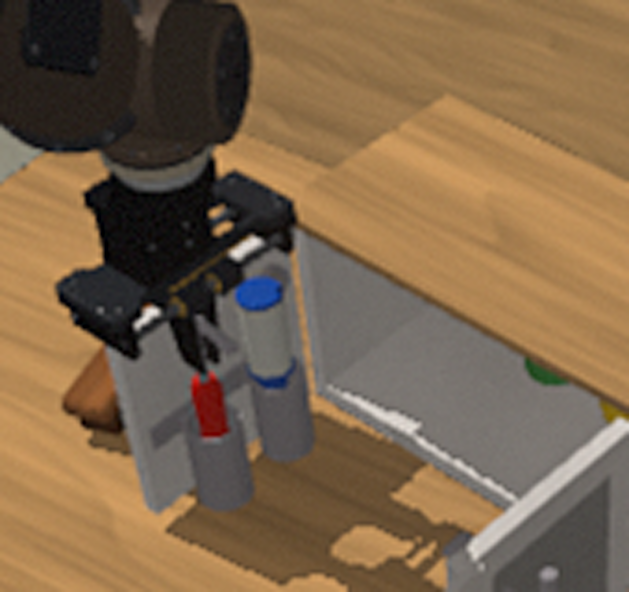

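Emit:
{"name": "jog_arm", "arguments": {
  "commands": "1 8 0.4 0 0 0 0;1 10 0 0 0 0 0;1 8 0 0 0 0 0;1 3 0 0 0 0 0;1 2 0 0 0 0 0;1 1.5 0 0 0 0 0;1 1 0 0 0 0 0;1 0 0 0 0 0 0;1 0 0 0 0 0 0;1 0 0 0 0 0 0"
}}

```text
t: 31.05
position: [496.9, 271.4, 170.9]
orientation: [0.531, 0.468, -0.527, 0.469]
ft_force: [-9.2, -1.5, 49.8]
gripper_width: 0.101
```

Run:
```python
from h import *
s=sense();p=read_camera("wrist");to([496.2,270.6,174],-7,s=s)
cv2.imwrite("pics/wrist23.png",p["pixels"])
```

```text
t 31.05 pos [496.9 271.4 170.9] yaw_y -6.94 tilt [ 0.0056  0.003  -1.    ] w 0.101 F [-9.2 -1.5 49.8]
  shift tool [ 4.8 -0.6  0.9] norm 5.0 rx 0.06
  shift in final axes [ 4.9 -0.6  0.9] rotvec [ 0.06 -0.21 -0.3 ]
```

View pics/wrist23.png

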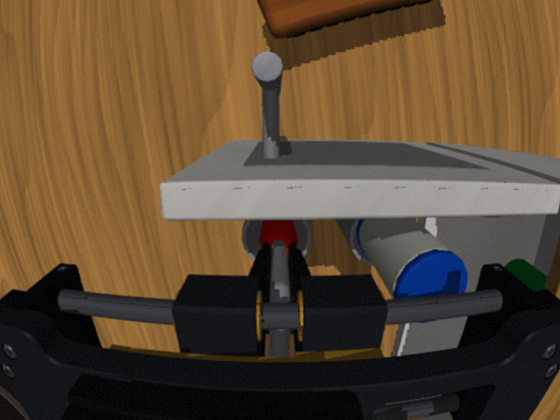

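Emit:
{"name": "jog_arm", "arguments": {
  "commands": "1 -1.5 0 0 0 0 0;1 -1.5 0 0 0 0 0;1 -0.5 0 0 0 0 0;1 0 0 0 0 0 0;1 0 0 0 0 0 0;1 0 0 0 0 0 0;1 0 0 0 0 0 0;1 0 0 0 0 0 0;1 0 0 0 0 0 0;1 0 0 0 0 0 0"
}}

```text
t: 31.93
position: [496.1, 270.9, 171.1]
orientation: [0.53, 0.469, -0.529, 0.469]
ft_force: [-3.6, -0.4, 18.7]
gripper_width: 0.1
```

Run:
```python
from h import *
s=sense();p=read_camera("wrist");to([496.2,270.6,174],-7,s=s)
p=read_camera("scene");cv2.imwrite("pics/c24a.png",cv2.resize(p["pixels"][80:240,130:300],None,fx=3.7,fy=3.7,interpolation=cv2.INTER_CUBIC))
# red handle top height from scene
hsv=cv2.cvtColor(p["pixels"],cv2.COLOR_BGR2HSV);m=((hsv[...,0]<6)|(hsv[...,0]>175))&(hsv[...,1]>180)
m[:, :150]=0; m[:,230:]=0; X=cloud(p,m); X=X[(abs(X[:,0]-496)<30)&(abs(X[:,1]-271)<30)]; print(len(X),X.min(0).round(1),X.max(0).round(1))
```

```text
t 31.93 pos [496.1 270.9 171.1] yaw_y -6.95 tilt [ 0.0016  0.0011 -1.    ] w 0.1 F [-3.6 -0.4 18.7]
  shift tool [5.1 0.1 0.3] norm 5.1 rx 0.05
  shift in final axes [5.1 0.1 0.3] rotvec [ 0.05 -0.07 -0.08]
58 [481.7 253.2  97.8] [500.  287.5 145.5]
```

View pics/c24a.png

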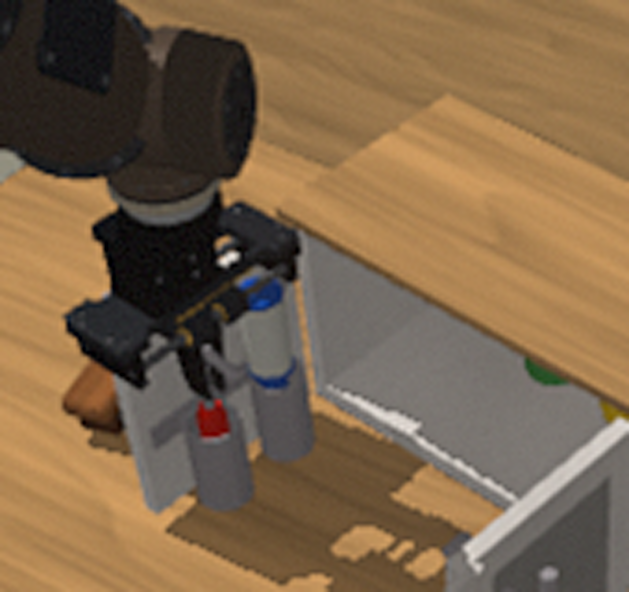

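Emit:
{"name": "jog_arm", "arguments": {
  "commands": "1 -1.4 0 0 0 0 0;1 0 0 0 0 0 0;1 0 0 0 0 0 0;0.4 0 0 0 0 0 0;0.4 0 0 0 0 0 0;0.4 0 0 0 0 0 0;0.4 0 0 0 0 0 0;0.4 0 0 0 0 0 0;0.4 0 0 0 0 0 0;0.4 0 0 0 0 0 0"
}}

```text
t: 32.87
position: [495.8, 270.5, 171.3]
orientation: [0.529, 0.469, -0.529, 0.469]
ft_force: [0.4, -1.0, 0.1]
gripper_width: 0.299
```

Run:
```python
from h import *
s=sense();p=read_camera("wrist");to([496.2,270.6,174],-7,s=s)
cv2.imwrite("pics/wrist25.png",p["pixels"])
```

```text
t 32.87 pos [495.8 270.5 171.3] yaw_y -6.95 tilt [-0.e+00  1.e-04 -1.e+00] w 0.299 F [ 0.4 -1.   0.1]
  shift tool [ 5.3  0.4 -0.1] norm 5.3 rx 0.05
  shift in final axes [ 5.3  0.4 -0.1] rotvec [ 0.05 -0.    0.  ]
```

View pics/wrist25.png

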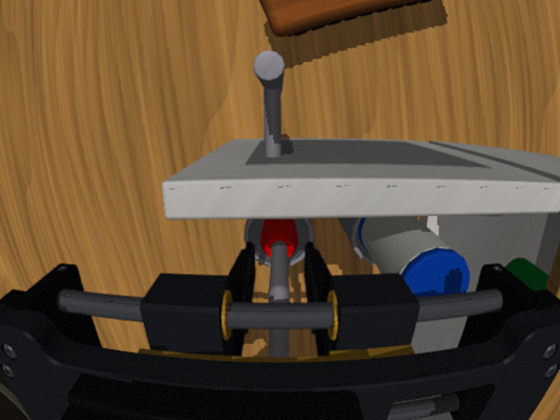

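Emit:
{"name": "jog_arm", "arguments": {
  "commands": "0.4 -8 0 0 0 0 0;0.4 -15 0 0 0 0 0;0.4 -20 0 0 0 0 0;0.4 -25 0 0 0 0 0;0.4 -30 0 0 0 0 0;0.4 -30 0 0 0 0 0;0.4 -25 0 0 0 0 0;0.4 0 0 25 0 0 0;0.4 0 0 35 0 0 0;0.4 0 0 35 0 0 0"
}}

```text
t: 33.75
position: [483.8, 175.6, 325.2]
orientation: [0.529, 0.469, -0.529, 0.469]
ft_force: [0.8, -0.4, -0.7]
gripper_width: 0.3
```

Emit:
{"name": "jog_arm", "arguments": {
  "commands": "0.4 0 0 20 0 0 0;0.4 0 0 0 0 0 0;0.4 0 0 0 0 0 0;0.4 0 0 0 0 0 0;0.4 0 0 0 0 0 0;0.4 0 0 0 0 0 0;0.4 0 0 0 0 0 0;0.4 0 0 0 0 0 0;0.4 0 0 0 0 0 0;0.4 0 0 0 0 0 0"
}}

```text
t: 34.58
position: [481.9, 156.6, 324.3]
orientation: [-0.529, -0.469, 0.529, -0.469]
ft_force: [-0.5, 0.0, 0.7]
gripper_width: 0.301
```

Run:
```python
from h import *
s=sense();p=read_camera("wrist");to([496.2,270.6,174],-7,s=s)
cv2.imwrite("pics/wrist26.png",p["pixels"])
o=models.outline_of("hoof_pick_mid",p)
for q in o[:2]: print(q["p"],q["point"])
m=o[0]["pixels"];vs,us=np.nonzero(m&(p["depth"]>0));X=np.array([wdepth(p,u,v,s) for u,v in zip(us,vs)]);print("pick z max",np.percentile(X[:,2],[5,95,99]).round(1))
for lo,hi in((100,140),(146,155),(160,175),(175,192)):
    k=(X[:,2]>lo)&(X[:,2]<hi);print(lo,k.sum(),np.median(X[k],0).round(1) if k.any() else "")
hsv=cv2.cvtColor(p["pixels"],cv2.COLOR_BGR2HSV)
m=((hsv[...,0]>105)&(hsv[...,0]<125)&(hsv[...,1]>150)&(hsv[...,2]>80)).astype(np.uint8)
n,l,st,ce=cv2.connectedComponentsWithStats(m); i=1+np.argmax(st[1:,4])
vs,us=np.nonzero(l==i);Q=np.array([wz(p,u,v,s,211) for u,v in zip(us,vs)])[:,:2];print("roller top",cv2.minEnclosingCircle(Q.astype(np.float32)),wdepth(p,*ce[i],s))
p=read_camera("scene");cv2.imwrite("pics/scene26.png",p["pixels"]);cv2.imwrite("pics/c26a.png",cv2.resize(p["pixels"][80:240,130:300],None,fx=3.7,fy=3.7,interpolation=cv2.INTER_CUBIC))
P2=read_camera("side");cv2.imwrite("pics/side26.png",P2["pixels"])
import pickle;P=pickle.load(open("P.pkl","rb"))
for nme,pp,old in(("scene",p,P["scene"]),):
    for n in("mug","pod_tub","boot_brush"):
        for q in(old,): pass
        a=models.outline_of(n,pp); print(n,a[0]["p"] if a else None,a[0]["point"] if a else None)
```

```text
t 34.58 pos [481.9 156.6 324.3] yaw_y -6.93 tilt [-1.e-04  0.e+00 -1.e+00] w 0.301 F [-0.5  0.   0.7]
  shift tool [ 158.3    0.5 -114.9] norm 195.6 rx 0.07
  shift in final axes [ 158.3    0.3 -114.9] rotvec [ 0.07 -0.    0.  ]
0.64 [278.5, 94.3]
0.3 [318.8, 31.6]
pick z max [124.2 209.4 210.4]
100 110 [491.5 269.5 134.7]
146 0 
160 0 
175 0 
roller top ((568.7552490234375, 268.76678466796875), 19.06736946105957) [568.42448036 268.52859724 210.84671125]
mug 0.69 [444.4, 275.9]
pod_tub 0.63 [372.7, 223.5]
boot_brush 0.73 [156.2, 186.3]
```

View pics/wrist26.png

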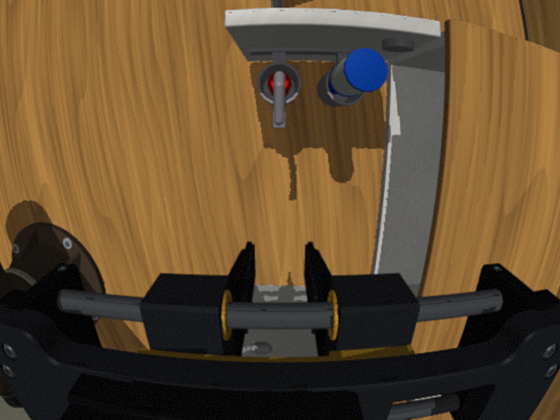

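View pics/c26a.png

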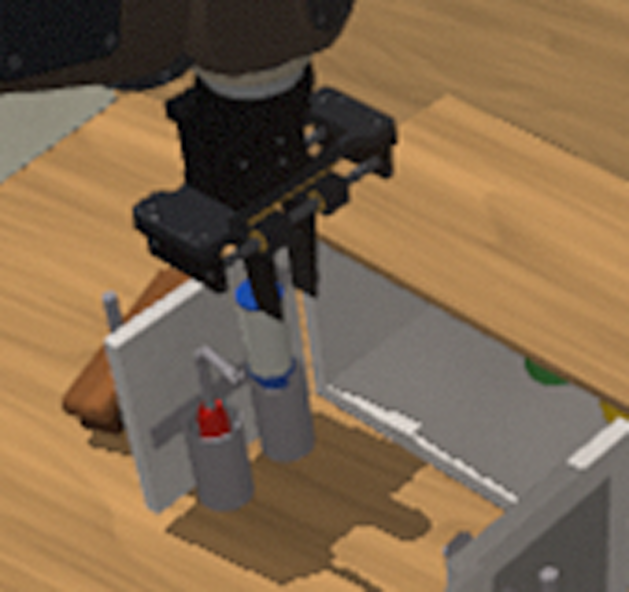

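View pics/scene26.png

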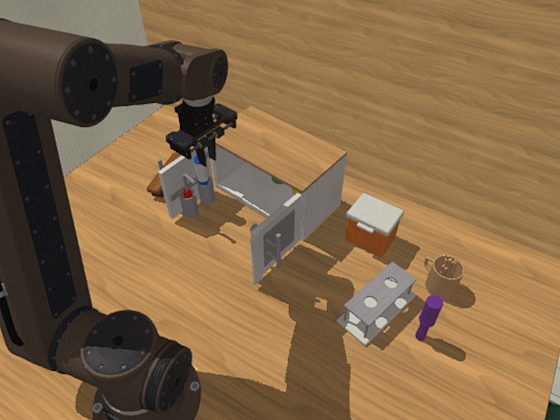

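View pics/side26.png

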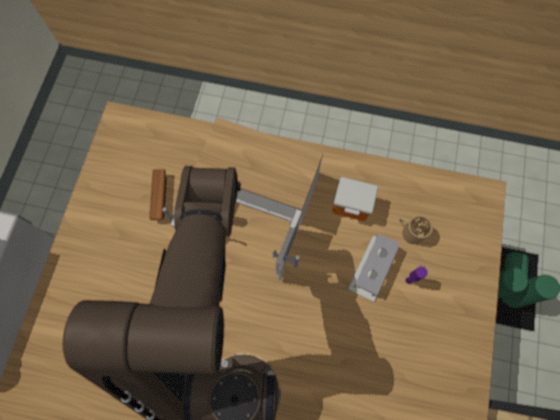

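```bash
python3 -c "
from workcell import job_done,sense
print(sense()['t'],job_done())"
```

```text
the job is handed in; nothing more can be done
34.9333 None
```

I finished the job and handed it in at about 35 s of the 72 s allowed; there is no verdict back.

**What I did**
- I opened the right-hand door first, to about 89°, and then the left-hand door, also to about 89°.
- I put the lint roller in the cup nearer the hinge. I chose the blue and white one, not the purple look-alike.
- I put the hoof pick in the cup nearer the free edge, with its hook pointing away from the door.
- I lowered each tool until I felt the cup floor, and only then released it.

**What the last checks showed**
- **Height:** the roller's top measured 211 mm and the pick's about 210 mm. Both should be 211 mm with the foot on the cup floor, so both are seated.
- **Doors and arm:** both doors still stand open in the last pictures. The gripper is clear, with about zero force.
- **Bystanders:** the mug, tub and brush sit where they did in the first pictures. I compared them by eye only, without re-measuring.

**What disagreed**
- The pick met the floor about 5 mm higher in the descent than I had worked out. The wrist force reached about 50 N (limit 120 N) with the pick's foot on the cup floor, so I backed off to about zero before letting go.
- The roller's top is about 6 mm nearer the door than where I let go. That is a lean of about 2°, well under the 15° limit.

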